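# Load the transport carrier and lock the load stop

## Robot

A 7-joint arm with a two-finger parallel gripper is mounted at the origin on a cart in front of the work surface, level with it; the furniture and walls round the work are solid. World frame = base frame: x ahead of the robot, y to its left, z up, the work surface at z = 0. Lengths are in m, angles in degrees, forces in N, time in s.
With the tool pointing down it reaches from about 0.4 to 0.925 m from the base axis. Payload 4.1 kg.
Tool frame: the origin (TCP) lies on the centre line of the jaws, within the pads' length; the fingertips stand robot.tip_extent ahead of it and the grasp point (between the pads) lies 8 mm behind it (robot.tip_extent is the distance from the TCP to the fingertips, in m); z points along the fingers, y is the line along which they close (so a half turn about z gives the same grasp; the last joint's range is limited). The gripper opens to 85 mm and grips with 20 to 120 N. Pads are 22 mm wide; open, the fingers measure 114 mm over their backs; the gripper's body (76 mm by 85 mm) begins 54 mm behind the grasp point. The pads swing forward as they close: fully open they stand 13 mm farther back than shut.
Start: joints at [71.448, 22.827, 2.584, 88.041, -1.071, 69.15, -2.905], TCP at [0.145, -0.634, 0.242] pointing down, gripper open.
Joint ranges: [-161.44, 161.44], [-28.35, 127.94], [-78.24, 83.42], [0, 140.83], [-78.03, 258.03], [13.02, 114.36], [-168.23, 168.23]. Speed limits (degrees/s): [147.25, 147.25, 180, 180, 180, 180, 180].

## Interface

Orientations are given as a 3x3 rotation matrix whose columns are the frame's x, y, z axes.
In Python, from rig import robot gives the robot as it stands. The module is installed in compiled form; this text tells all that it offers.
- The arm moves only by the tool carry_out, never from a script. Its argument "commands" is a list of rows, each a list of 3 entries, a list of its own where there are three numbers: the turn, a rotation vector about the tool's x, y, z in degrees, then the shift along the tool's x, y, z in mm, then the opening, from -1 (shut) to 1 (fully open), so that 0 is half open. A call has 1 to 10 rows; each row is the pose to reach, as a shift and turn from the pose commanded when the call began, along the tool's axes at that moment; what a row does not reach only later rows make up. A row lasts 1/10 s, in which the tool goes at most 50 mm and 8.59 degrees, less where a joint would pass 70% of its speed; a pose out of reach is approached as far as the arm can. A call with a gripper value outside its range is refused whole. The fingers move at their own pace and stop on an object; the grip force is fixed at half the most. Time passes only in rows, so rows that repeat a pose let the fingers close. It gives the time, the measured TCP pose, the force, the opening and the grip force at its end, in the units of the state.
- robot.get_state(): the state, without advancing time (a new reading comes with each control period).
- robot.get_image(name): name is "side" or "top" or "wrist"; returns the picture (420x560x3 uint8, blue, green, red); there is no depth.
- robot.camera_params(name): a dict with "camera_matrix" (3x3 intrinsics, pixels), "position" and "rotation" of the camera in the world. Camera axes: x right, y down, z forward; pixel columns grow to the right and rows downward; lengths in m; the calibration is good to about 2 mm. A picture is of the moment at which its call begins: read the wrist's pose just before it. camera_params takes no time and is no camera call; for the wrist camera it gives the pose at the moment of the call.
- robot.close_job(): hands the job in; it is judged then, once.
The state is a dict: "time": time; "q": joint angles; "qvel": joint speeds; "joint_efforts": joint torques, N m; "eef_pos": TCP position; "tcp_rot": TCP orientation; "ft_force": force on the tool from outside, world axes, zero at the start; "moment": the same for the moment, N m; "finger_gap": opening from 0.0 (shut) to 1.0 (fully open); "finger_force": force on a finger pad.
Only numpy, scipy, OpenCV 4.12 (cv2) and the standard library are available. Lean on these libraries where they do the work, as an engineer would, in place of code of your own. Each camera call takes 0.05 s, during which the arm holds its last target. There are 200 camera calls.

## Task

Pack the supplies standing behind the carrier (blue-and-white lancet carton, orange-and-white plaster carton and label rolls, however many there are) into the long open carrier, upright as they stand, in one row with their length along it, starting at the blue end plate. When all are in, drop the orange-winged stop stud's T-head into the floor slot behind the row, slide it towards the blue end until the whole row is closed up against that plate with no gaps and the stud touches the last piece, then give it a quarter turn so that it locks, and let go. If something gets knocked, put it right; leave everything else on the table alone.

Things in the scene. Friction and masses are not known exactly. Their poses are not given: they have to be found in the camera images.
- carrier: fixed, open-topped aluminium carrier, 470 mm long (y), 86 mm wide; origin under its centre on the table; y points to its blue end plate (+y), the grey one is at -y. The end plates are 96 mm wide, 10 mm thick and rise 44 mm above the bay floor; outside each a bow handle sticks out 25 mm. Along either side a rail 8 mm thick rises 14 mm above the floor.
- bay_floor (a point): centre of the bay's floor, 26 mm above the table; axes as the carrier's. The bay is 450 mm long (y) and 70 mm wide (x) inside. Along the middle of the floor, over its whole length, runs a T-slot: 24 mm wide (bevelled to 30 mm at floor level) between lips 7 mm thick; under them a channel 60 mm wide and 14 mm high.
- blue_end (a point): foot of the blue end plate's inner face, on the bay's centre line at floor level, 225 mm along y from the bay's centre; axes as the bay's. The row starts here.
- stud_grip (a point): centre of the orange wing grip atop the stop stud, 98 mm above the T-head's underside. The wing is 16 mm thick (x), 60 mm long (y, same direction as the T-head), 32 mm high; its underside lies 64 mm above the collar's underside. The stud is one rigid piece, 0.22 kg, 114 mm tall, and stands upright on its T-head on the table at the start.
- stud_head (a point): centre of the stud's steel T-head, 21 (x) x 48 (y) x 9 mm; above it a 20 mm round shank 9 mm long, then a collar with black sleeve, 48 mm across, 40 mm high. In the slot the collar rests on the bay floor, head centre 13.5 mm below it, 2 mm play under the lips. Head (y) along the slot: it drops in, lifts out, slides. Quarter turn either way: hooked under both lips, locked.
- lancet_c (a point): free-standing white and blue lancet carton, 52 mm wide (x), 92 mm long (y), 46 mm high, 0.07 kg; the point is its centre, half-way up, z up. May be absent. Grasp across the 52 mm width. In the bay its y axis lies along the bay, either way round.
- plaster_c (a point): free-standing white and orange plaster carton, 60 mm wide (x), 98 mm long (y), 41 mm high, about 0.07 kg; the point is its centre, half-way up, z up. May be absent. Grasp across the 60 mm width. In the bay its y axis lies along the bay, either way round.
- roll_1_c (a point): first cream-coloured label roll standing on its rim (it stays put, it does not roll), 62 mm wide (x, the roll's axis), 58 mm long (y), 58 mm high, 0.09 kg; the point is its centre, half-way up, z up. May be absent. Grasp across the 62 mm width. In the bay its x axis lies across the bay, either way round.
- roll_2_c (a point): second cream-coloured label roll standing on its rim (it stays put, it does not roll), 62 mm wide (x, the roll's axis), 58 mm long (y), 58 mm high, 0.09 kg; the point is its centre, half-way up, z up. May be absent. Grasp across the 62 mm width. In the bay its x axis lies across the bay, either way round.
- roll_3_c (a point): third cream-coloured label roll standing on its rim (it stays put, it does not roll), 62 mm wide (x, the roll's axis), 58 mm long (y), 58 mm high, 0.09 kg; the point is its centre, half-way up, z up. May be absent. Grasp across the 62 mm width. In the bay its x axis lies across the bay, either way round.
- mouse: black computer mouse, 104x56x37 mm, a bystander; origin under its centre.
- tube_green: sample tube with green cap, 17x92x17 mm, lying, a bystander; origin under its centre.
Things that resemble listed ones, but are neither listed nor needed, are in the scene too. Leave any purple look-alike of the part that bears roll_2_c alone.

How it is judged:
By the outcome, as a careful person would: the job done as asked, in the order asked, and still so for the second after the job is handed in, with the robot touching nothing.
Of lancet, plaster, roll_1, roll_2, roll_3 only 4 to 5 are there at a start; the rules pass over those that are not, and their reading is None.
At some moment in a run one of lancet, plaster, roll_1, roll_2, roll_3 may be knocked a few centimetres aside while the robot is not near it.
It also fails if it takes over 208 s, if anything falls off the work surface, if the arm or the gripper's body presses on something with over 40 N, if the wrist force passes 120 N, or if a joint passes its speed limit or range.

## Working session

There is one attempt and no reset: what is moved stays moved. The work goes in short steps, Python scripts to look and compute and a tool call to move; the robot and the scene stay as the last step left them, time stands still between calls to the robot, and variables do not carry over. Pictures are saved under pics/ and viewed, at most 14 in all, crops included, and the job is handed in when it is done.

Besides the shell and the picture viewer there is one more tool, called after "Emit:" as name([rows], argument=value, ...), one row to a line, values as JSON. carry_out: Moves the arm, as the interface text tells. Its arguments: {"type":"object","properties":{"commands":{"type":"array"}},"required":["commands"]}

```bash
mkdir -p pics
python3 - <<'E'
from rig import robot
import cv2,numpy as np
np.set_printoptions(precision=4,suppress=True)
s=robot.get_state();print(s['time'],s['eef_pos'],s['tcp_rot'],s['finger_gap'],robot.tip_extent)
for n in ['top','side']:
    p=robot.camera_params(n);print(n,p['camera_matrix'],p['position'],p['rotation'])
    cv2.imwrite(f'pics/{n}0.png',robot.get_image(n))
E
```

```text
0.0 [ 0.1448 -0.633   0.2413] [[ 0.9748  0.2231 -0.0006]
 [ 0.2231 -0.9748  0.0019]
 [-0.0001 -0.002  -1.    ]] 1.002029482262435 0.011
top [[469.8964   0.     287.5573]
 [  0.     469.8964 202.8555]
 [  0.       0.       1.    ]] [ 0.2727 -0.2351  1.401 ] [[ 0.0119 -0.981   0.1935]
 [-0.9999 -0.0117  0.0021]
 [ 0.0002 -0.1935 -0.9811]]
side [[458.7346   0.     284.0343]
 [  0.     458.7346 210.4235]
 [  0.       0.       1.    ]] [ 0.2591 -1.2537  0.5186] [[ 0.9614 -0.098   0.2573]
 [-0.2752 -0.3696  0.8875]
 [ 0.0082 -0.924  -0.3823]]
```

View pics/top0.png

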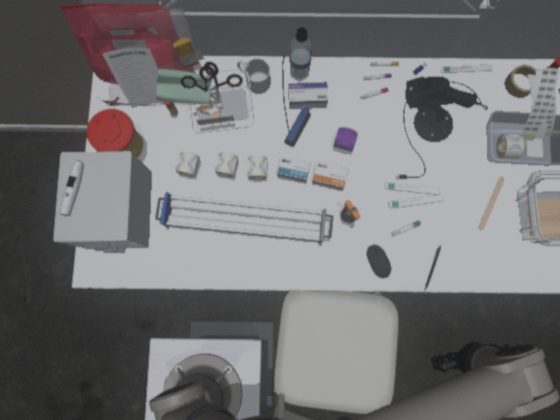

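View pics/side0.png

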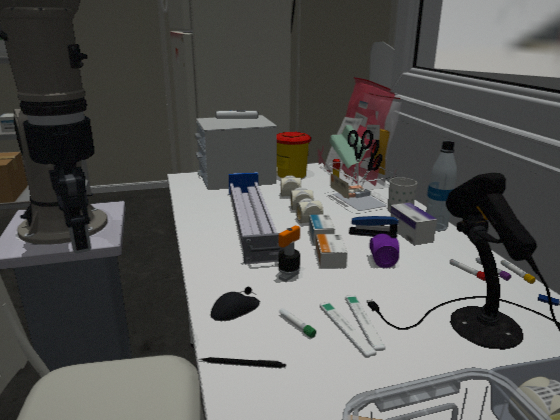

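Top view: rolls at about (187,163), (227,164), (257,167); lancet at (293,168), plaster at (330,176); stud at (349,211). The carrier runs from its blue end at (165,208) to (327,225), and the purple look-alike is at (345,140). The side view agrees. All five pieces are present.

```bash
cat > h.py <<'E'
from rig import robot
import cv2,numpy as np
np.set_printoptions(precision=4,suppress=True)
def ray(p,uv,z):
    K,c,R=p['camera_matrix'],np.array(p['position']),np.array(p['rotation'])
    d=R@np.linalg.inv(K)@np.array([uv[0],uv[1],1.]);return c+d*(z-c[2])/d[2]
def state():
    s=robot.get_state();R=s['tcp_rot'];print('t%.1f'%s['time'],s['eef_pos'],'yaw_x %.2f'%np.degrees(np.arctan2(R[1,0],R[0,0])),'zax',R[:,2],'gap%.3f'%s['finger_gap'],'F',s['ft_force']);return s
def shift(target,yaw,s=None):
    "mm shift & turn in tool axes to reach world target, tool down, tool-x heading yaw"
    s=s or robot.get_state();R=np.array(s['tcp_rot'])
    from scipy.spatial.transform import Rotation as Ro
    a=np.radians(yaw);T=np.array([[np.cos(a),np.sin(a),0],[np.sin(a),-np.cos(a),0],[0,0,-1]]);
    print('shift',R.T@(np.array(target)-s['eef_pos'])*1000,'turn',np.degrees(Ro.from_matrix(R.T@T).as_rotvec()))
E
python3 - <<'E'
from h import *
p=robot.camera_params('top')
for n,uv,z in [('roll a',(187,163),.04),('roll b',(227,164),.04),('roll c',(257,167),.04),('lanc',(293,168),.04),('plas',(330,176),.04),('stud',(350,210),.1),('blue',(165,208),.07),('grey',(325,225),.07),('purple',(345,140),.05)]: print(n,ray(p,uv,z))
s=state(); shift((.45,.05,.35),90)
w=robot.camera_params('wrist');R=np.array(s['tcp_rot']);print(w['camera_matrix'],R.T@(w['position']-np.array(s['eef_pos'])),R.T@w['rotation'])
E
```

```text
roll a [0.6595 0.0711 0.04  ]
roll b [ 0.6578 -0.0491  0.04  ]
roll c [ 0.6496 -0.1394  0.04  ]
lanc [ 0.6478 -0.2473  0.04  ]
plas [ 0.6244 -0.358   0.04  ]
stud [ 0.5109 -0.4083  0.1   ]
blue [0.5159 0.1205 0.07  ]
grey [ 0.4719 -0.3402  0.07  ]
purple [ 0.734  -0.4029  0.05  ]
t0.1 [ 0.1448 -0.6331  0.2413] yaw_x 12.88 zax [-0.0005  0.0017 -1.    ] gap1.001 F [0.3672 0.5419 0.1894]
shift [ 449.8371 -598.0245 -107.6389] turn [ -0.0914  -0.0635 -77.1152]
[[316.1899   0.     276.1246]
 [  0.     316.1899 212.5214]
 [  0.       0.       1.    ]] [ 0.0748  0.0006 -0.132 ] [[ 0.0003 -0.9564 -0.2922]
 [ 1.      0.0001  0.0009]
 [-0.0008 -0.2922  0.9564]]
```

Emit:
carry_out([
  [[0,0,0],[0,0,-50],1],
  [[0,0,-36],[270,-210,-109],1],
  [[0,0,-36],[270,-210,-109],1],
  [[0,0,-71.6],[543,-423,-109],1],
  [[0,0,-71.6],[543,-423,-109],1],
  [[0,0,-71.6],[543,-423,-109],1],
  [[0,0,-71.6],[543,-423,-109],1],
  [[0,0,-71.6],[543,-423,-109],1],
  [[0,0,-71.6],[543,-423,-109],1],
  [[0,0,-71.6],[543,-423,-109],1],
])

```text
time: 1.1
eef_pos: [0.4285, -0.2849, 0.3341]
tcp_rot: [[0.093, 0.996, -0.0], [0.996, -0.093, -0.0], [-0.0, -0.0, -1.0]]
ft_force: [1.3, -1.2, -1.3]
finger_gap: 1.003
finger_force: 0.0
```

Run:
```python
from h import *
shift((.58,-.1,.35),84.5,state())
```

```text
t1.1 [ 0.4285 -0.2849  0.3341] yaw_x 84.68 zax [-0.0004 -0.0003 -1.    ] gap1.003 F [ 1.2707 -1.1522 -1.255 ]
shift [198.1939 133.6961 -16.0026] turn [-0.019   0.0164  0.1782]
```

Emit:
carry_out([
  [[0,0,0],[198,134,-16],1],
  [[0,0,0],[198,134,-16],1],
  [[0,0,0],[198,134,-16],1],
  [[0,0,0],[198,134,-16],1],
  [[0,0,0],[198,134,-16],1],
  [[0,0,0],[198,134,-16],1],
  [[0,0,0],[198,134,-16],1],
  [[0,0,0],[198,134,-16],1],
  [[0,0,0],[198,134,-16],1],
])

```text
time: 2.0
eef_pos: [0.5795, -0.1045, 0.3499]
tcp_rot: [[0.099, 0.995, -0.001], [0.995, -0.099, -0.001], [-0.001, -0.001, -1.0]]
ft_force: [-0.3, 0.3, -0.6]
finger_gap: 1.0
finger_force: 0.0
```

```bash
cat >> h.py <<'E'
import pickle
def snap(name):
    s=state();p=robot.camera_params('wrist');im=robot.get_image('wrist')
    cv2.imwrite(f'pics/{name}.png',im);pickle.dump(p,open(f'pics/{name}.pkl','wb'));return s,p,im
E
python3 - <<'E'
from h import *
snap('w1')
E
```

```text
t2.0 [ 0.5795 -0.1045  0.3499] yaw_x 84.31 zax [-0.0007 -0.001  -1.    ] gap1.000 F [-0.3437  0.3246 -0.6056]
```

View pics/w1.png

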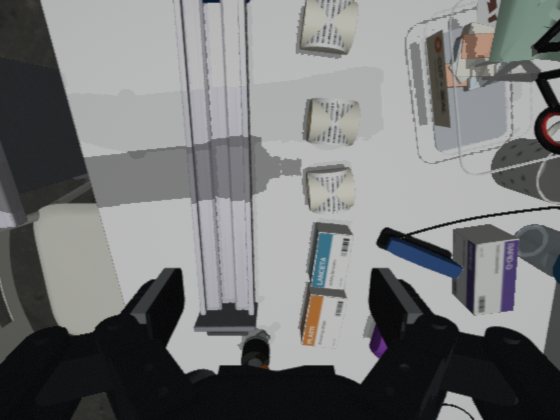

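Rolls at (330,25), (334,122) and (331,190). Lancet at (332,257), plaster at (323,320). The carrier's grey end is at (225,315) and the stud at (256,348). I'll enlarge the row to read off edges.

Run:
```python
from h import *
im=cv2.imread('pics/w1.png')
a=cv2.resize(im[0:220,290:370],None,fx=2.7,fy=2.7,interpolation=cv2.INTER_CUBIC)
b=cv2.resize(im[215:365,285:375],None,fx=3.96,fy=3.96,interpolation=cv2.INTER_CUBIC)
H=594
o=np.zeros((H,a.shape[1]+b.shape[1]+4,3),np.uint8);o[:H,:a.shape[1]]=a[:H];o[:b.shape[0],a.shape[1]+4:]=b[:H];print(a.shape,b.shape)
cv2.imwrite('pics/c1.png',o)
hsv=cv2.cvtColor(im,cv2.COLOR_BGR2HSV)
for u,v in [(330,25),(345,45),(350,122),(345,190),(300,100),(280,250),(320,250),(345,260),(310,310),(330,330)]: print((u,v),im[v,u],hsv[v,u])
```

```text
(594, 216, 3) (594, 356, 3)
(330, 25) [126 127 125] [ 75   4 127]
(345, 45) [135 144 145] [ 27  18 145]
(350, 122) [167 177 178] [ 27  16 178]
(345, 190) [178 186 186] [ 30  11 186]
(300, 100) [174 175 173] [ 75   3 175]
(280, 250) [185 186 185] [ 60   1 186]
(320, 250) [130 109  55] [ 98 147 130]
(345, 260) [185 186 186] [ 30   1 186]
(310, 310) [ 50 101 160] [ 14 175 160]
(330, 330) [184 185 185] [ 30   1 185]
```

View pics/c1.png

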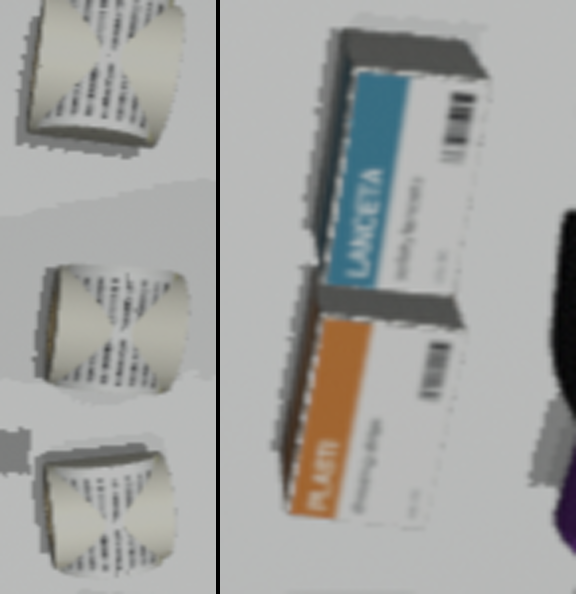

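Run:
```python
from h import *
p=pickle.load(open('pics/w1.pkl','rb'))
def box(c,z):
    P=np.array([ray(p,q,z) for q in c])[:,:2];m=P.mean(0)
    wx=(P[1]+P[3]-P[0]-P[2])/2; ly=(P[0]+P[1]-P[2]-P[3])/2
    print('c',m,'w',np.linalg.norm(wx),'l',np.linalg.norm(ly),'yawW',np.degrees(np.arctan2(wx[1],wx[0])),'yawL',np.degrees(np.arctan2(ly[1],ly[0])))
box([(319.8,232.7),(353.2,234.7),(312.3,286.5),(345.6,290)],.046)
box([(310.8,295.3),(347.1,297.8),(302.7,344.5),(337.5,347.6)],.041)
for q in [(330.7,20.4),(335.2,120.4),(331.5,190.7)]: print('roll',ray(p,q,.058))
for q in [(195,327),(257,324),(196,317),(257,303)]: print('grey',ray(p,q,.07))
shift((.58,.06,.27),84.5,state())
```

```text
c [ 0.6514 -0.2501] w 0.05094990732770588 l 0.09094998719496919 yawW -10.896609354313286 yawL 80.13655171933446
c [ 0.6338 -0.3594] w 0.05847188692295485 l 0.09507611341975351 yawW -10.937863529593825 yawL 78.17612169805389
roll [0.662  0.0695 0.058 ]
roll [ 0.6623 -0.0445  0.058 ]
roll [ 0.6531 -0.1367  0.058 ]
grey [ 0.4327 -0.3272  0.07  ]
grey [ 0.528  -0.3312  0.07  ]
grey [ 0.4373 -0.3098  0.07  ]
grey [ 0.5323 -0.2947  0.07  ]
t2.0 [ 0.5796 -0.1043  0.3501] yaw_x 84.32 zax [-0.0005 -0.0009 -1.    ] gap1.002 F [ 0.6524 -0.9875 -0.2127]
shift [163.6304 -15.7959  79.9305] turn [-0.0214  0.0531 -0.1828]
```

Emit:
carry_out([
  [[0,0,0],[50,0,20],1],
  [[0,0,0],[90,-5,40],1],
  [[0,0,0],[130,-10,60],1],
  [[0,0,0],[164,-16,80],1],
  [[0,0,0],[164,-16,80],1],
  [[0,0,0],[164,-16,80],1],
  [[0,0,0],[164,-16,80],1],
])

```text
time: 2.75
eef_pos: [0.5807, 0.06, 0.2707]
tcp_rot: [[0.099, 0.995, 0.001], [0.995, -0.099, -0.001], [-0.001, 0.001, -1.0]]
ft_force: [0.3, 0.6, -0.6]
finger_gap: 1.0
finger_force: 0.0
```

Run:
```python
from h import *
s,p,im=snap('w2')
cv2.imwrite('pics/w2b.png',cv2.resize(im[:,100:500],None,fx=1.42,fy=1.42,interpolation=cv2.INTER_CUBIC))
```

```text
t2.8 [0.5807 0.06   0.2707] yaw_x 84.30 zax [ 0.0011 -0.0012 -1.    ] gap1.000 F [ 0.2795  0.569  -0.6064]
```

View pics/w2b.png

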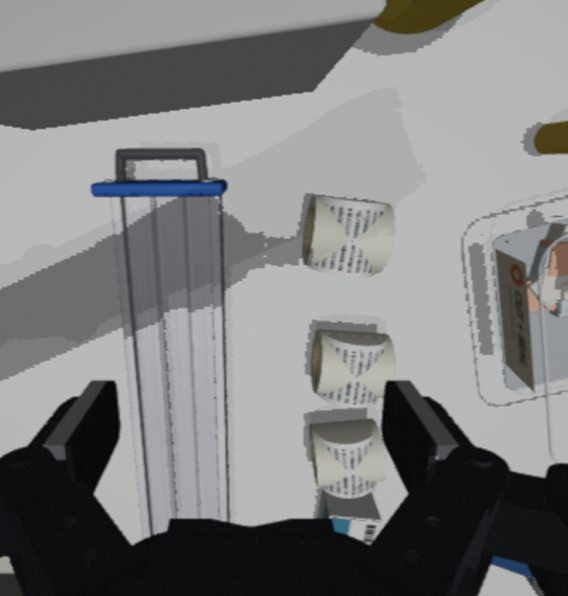

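Blue plate: a band at about (160,188) in the view, tilted slightly. Rolls centred at about (350,236), (353,367), (348,455). I'll fit these from masks.

Run:
```python
from h import *
im=cv2.imread('pics/w2.png');p=pickle.load(open('pics/w2.pkl','rb'))
h=cv2.cvtColor(im,cv2.COLOR_BGR2HSV)
m=((h[...,0]>100)&(h[...,0]<130)&(h[...,1]>100)).astype(np.uint8);m[160:]=0;m[:,300:]=0
v,u=np.nonzero(m);print('blue rows',u.min(),u.max(),v.min(),v.max())
for lo,hi in [(168,176),(205,215),(250,256)]:
    k=(u>=lo)&(u<=hi);a,b=v[k].min(),v[k].max();print(lo,a,b,ray(p,((lo+hi)/2,a-.5),.07),ray(p,((lo+hi)/2,b+.5),.07))
print(ray(p,(u.min(),132),.07),ray(p,(u.max(),131),.07))
m=((h[...,0]>18)&(h[...,0]<40)&(h[...,1]>=8)).astype(np.uint8);m[:,:300]=0;m[:,390:]=0;m[:125]=0;m[360:]=0
m=cv2.morphologyEx(cv2.medianBlur(m,3),cv2.MORPH_CLOSE,np.ones((9,9)))
n,l,st,ce=cv2.connectedComponentsWithStats(m)
for i in range(1,n):
    if st[i,4]<400: continue
    ys,xs=np.nonzero(l==i);print(st[i],ce[i])
    # left/right rim edges per row
    rows=np.unique(ys);mid=rows[len(rows)//4:3*len(rows)//4]
    L=[xs[ys==r].min() for r in mid];R=[xs[ys==r].max() for r in mid]
    fl=np.polyfit(mid,L,1);fr=np.polyfit(mid,R,1)
    for f in (fl,fr):
        a,b=ray(p,(f[0]*mid[0]+f[1],mid[0]),.05),ray(p,(f[0]*mid[-1]+f[1],mid[-1]),.05);d=a-b;print('  rim mid',(a+b)/2,'dir',np.degrees(np.arctan2(d[1],d[0])))
for q in [(350,236),(353,367),(348,455)]: print('X',ray(p,(q[0]/1.42+100,q[1]/1.42),.058))
```

```text
blue rows 164 258 127 138
168 129 137 [0.4822 0.1314 0.07  ] [0.4805 0.1226 0.07  ]
205 127 137 [0.521  0.1296 0.07  ] [0.5192 0.1188 0.07  ]
250 127 137 [0.5644 0.1252 0.07  ] [0.5631 0.1144 0.07  ]
[0.4734 0.1288 0.07  ] [0.569  0.1203 0.07  ]
[ 313  137   32   50 1024] [325.8242 163.6953]
  rim mid [0.6263 0.0811 0.05  ] dir 78.40994820315572
  rim mid [0.6547 0.0783 0.05  ] dir 111.07240266832282
[353 143  25  50 730] [366.5534 168.7219]
  rim mid [0.6729 0.0697 0.05  ] dir 66.65864827705401
  rim mid [0.6942 0.0676 0.05  ] dir 80.43441335319392
[ 319  232   59   51 1870] [346.2278 254.3043]
  rim mid [ 0.625  -0.0354  0.05  ] dir 86.92591395629209
  rim mid [ 0.6944 -0.0424  0.05  ] dir 87.17365433019266
[ 318  295   53   48 1807] [343.5379 316.9474]
  rim mid [ 0.6195 -0.1235  0.05  ] dir 92.95060204698441
  rim mid [ 0.6846 -0.13    0.05  ] dir 93.97888282753108
X [0.66   0.0733 0.058 ]
X [ 0.6588 -0.0374  0.058 ]
X [ 0.6516 -0.1236  0.058 ]
```

Emit:
carry_out([
  [[0,0,4.3],[19,40,30],1],
  [[0,0,4.3],[19,78,60],1],
  [[0,0,4.3],[19,78,110],1],
  [[0,0,4.3],[19,78,150],1],
  [[0,0,4.3],[19,78,175],1],
  [[0,0,4.3],[19,78,200],1],
  [[0,0,4.3],[19,78,220],1],
  [[0,0,4.3],[19,78,235],1],
  [[0,0,4.3],[19,78,247],1],
  [[0,0,4.3],[19,78,247],1],
])

```text
time: 3.8
eef_pos: [0.6589, 0.0725, 0.0218]
tcp_rot: [[0.172, 0.985, -0.002], [0.985, -0.172, -0.001], [-0.001, -0.002, -1.0]]
ft_force: [-0.6, 0.2, -0.2]
finger_gap: 1.002
finger_force: 0.0
```

Emit:
carry_out([
  [[0,0,0],[0,0,0],-0.2],
  [[0,0,0],[0,0,0],-0.2],
  [[0,0,0],[0,0,0],-0.2],
  [[0,0,0],[0,0,0],-0.2],
  [[0,0,0],[0,0,0],-0.2],
  [[0,0,0],[0,0,0],-0.2],
])

```text
time: 4.4
eef_pos: [0.6609, 0.0739, 0.0247]
tcp_rot: [[0.171, 0.985, 0.003], [0.985, -0.171, 0.0], [0.001, 0.003, -1.0]]
ft_force: [0.5, 1.3, 5.6]
finger_gap: 0.72
finger_force: 65.3
```

Run:
```python
from h import *
s,p,im=snap('w3')
print(s['finger_force']);shift((.518,.086,.15),85,s)
```

```text
t4.4 [0.6609 0.0739 0.0247] yaw_x 80.18 zax [ 0.0028  0.0002 -1.    ] gap0.720 F [0.4622 1.3425 5.6453]
65.25489091873169
shift [ -12.3816 -142.4958 -125.6721] turn [ 0.1583 -0.0341 -4.8228]
```

View pics/w3.png

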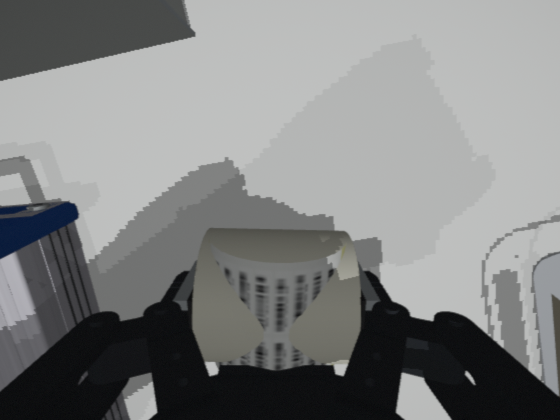

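Emit:
carry_out([
  [[0,0,0],[0,0,-40],-0.2],
  [[0,0,0],[0,0,-85],-0.2],
  [[0,0,-2],[-3,-50,-90],-0.2],
  [[0,0,-4.8],[-6,-100,-90],-0.2],
  [[0,0,-4.8],[-9,-142,-90],-0.2],
  [[0,0,-4.8],[-9,-142,-90],-0.2],
  [[0,0,-4.8],[-9,-142,-90],-0.2],
])

```text
time: 5.15
eef_pos: [0.5172, 0.0887, 0.1131]
tcp_rot: [[0.086, 0.996, 0.0], [0.996, -0.086, -0.001], [-0.001, 0.0, -1.0]]
ft_force: [0.8, 0.5, -1.7]
finger_gap: 0.716
finger_force: 65.6
```

Run:
```python
from h import *
s,p,im=snap('w4')
shift((.5183,.089,.052),85,s)
```

```text
t5.2 [0.5172 0.0887 0.1131] yaw_x 85.04 zax [ 0.     -0.0012 -1.    ] gap0.716 F [ 0.848   0.4818 -1.7385]
shift [ 0.4692  1.1015 61.142 ] turn [0.0076 0.0703 0.0403]
```

View pics/w4.png

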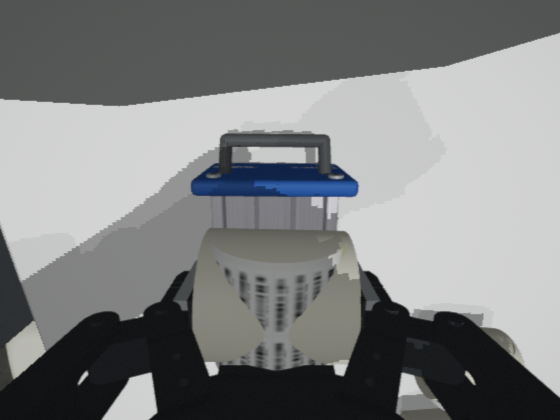

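Emit:
carry_out([
  [[0,0,0],[2,-0.5,20],-0.2],
  [[0,0,0],[2,-0.5,40],-0.2],
  [[0,0,0],[2,-0.5,54],-0.2],
  [[0,0,0],[2,-0.5,60],-0.2],
  [[0,0,0],[2,-0.5,60],-0.2],
  [[0,0,0],[2,-0.5,60],1],
  [[0,0,0],[2,-0.5,60],1],
  [[0,0,0],[2,-0.5,60],1],
  [[0,0,0],[2,-0.5,30],1],
  [[0,0,0],[2,-0.5,-20],1],
])

```text
time: 6.2
eef_pos: [0.5154, 0.0902, 0.1318]
tcp_rot: [[0.087, 0.996, -0.007], [0.996, -0.087, -0.001], [-0.001, -0.006, -1.0]]
ft_force: [1.6, -0.4, -0.1]
finger_gap: 1.005
finger_force: 0.0
```

Run:
```python
from h import *
s=state()
shift((.60,-.05,.27),86,s)
```

```text
t6.2 [0.5154 0.0902 0.1318] yaw_x 85.00 zax [-0.0066 -0.0008 -1.    ] gap1.005 F [ 1.6361 -0.3918 -0.0588]
shift [-132.4789   95.6363 -138.6534] turn [-0.3718  0.0736 -1.0026]
```

Emit:
carry_out([
  [[0,0,0],[-30,20,-60],1],
  [[0,0,0],[-60,50,-100],1],
  [[0,0,-1],[-100,80,-139],1],
  [[0,0,-1],[-132,96,-139],1],
  [[0,0,-1],[-132,96,-139],1],
  [[0,0,-1],[-132,96,-139],1],
  [[0,0,-1],[-132,96,-139],1],
])

```text
time: 6.9
eef_pos: [0.6016, -0.0484, 0.2723]
tcp_rot: [[0.07, 0.998, -0.0], [0.998, -0.07, 0.001], [0.001, -0.0, -1.0]]
ft_force: [0.1, 0.6, 0.2]
finger_gap: 0.997
finger_force: 0.0
```

Run:
```python
from h import *
s,p,im=snap('w5')
cv2.imwrite('pics/w5b.png',cv2.resize(im[:,100:500],None,fx=1.42,fy=1.42,interpolation=cv2.INTER_CUBIC))
```

```text
t6.9 [ 0.6016 -0.0484  0.2723] yaw_x 85.97 zax [-0.0001  0.0007 -1.    ] gap0.997 F [0.1195 0.5514 0.1784]
```

View pics/w5b.png

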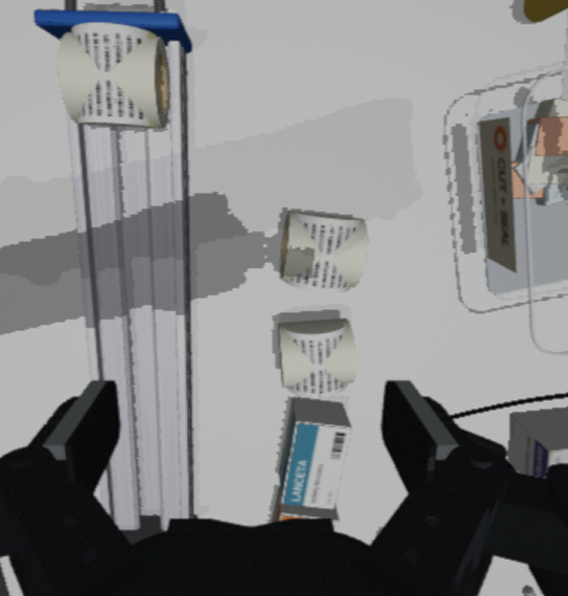

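Roll one is in the bay against the blue plate at (113,75). Roll b is at (325,250), roll c at (317,355), and the lancet at (315,460).

```bash
cat >> h.py <<'E'
def rolls(im,p,roi):
    h=cv2.cvtColor(im,cv2.COLOR_BGR2HSV);u0,u1,v0,v1=roi
    m=np.zeros(im.shape[:2],np.uint8);m[v0:v1,u0:u1]=((h[...,0]>18)&(h[...,0]<40)&(h[...,1]>=8))[v0:v1,u0:u1]
    m=cv2.morphologyEx(cv2.medianBlur(m,3),cv2.MORPH_CLOSE,np.ones((15,15)))
    n,l,st,ce=cv2.connectedComponentsWithStats(m)
    for i in range(1,n):
        if st[i,4]<800: continue
        ys,xs=np.nonzero(l==i);rows=np.unique(ys);mid=rows[len(rows)//4:3*len(rows)//4]
        L=np.polyfit(mid,[xs[ys==r].min() for r in mid],1);R=np.polyfit(mid,[xs[ys==r].max() for r in mid],1)
        out=[]
        for f in (L,R):
            a,b=[ray(p,(f[0]*r+f[1],r),.05) for r in (mid[0],mid[-1])];d=a-b;out+=[(a+b)[0]/2,np.degrees(np.arctan2(d[1],d[0]))]
        print(st[i],'axis',ray(p,(st[i,0]+st[i,2]/2,st[i,1]+st[i,3]/2),.029),'rims x,dir',np.array(out))
E
python3 - <<'E'
from h import *
im=cv2.imread('pics/w5.png');p=pickle.load(open('pics/w5.pkl','rb'))
rolls(im,p,(290,370,130,290));rolls(im,p,(130,225,5,100))
E
```

```text
[ 297  149   62   55 2037] axis [ 0.6645 -0.0484  0.029 ] rims x,dir [ 0.6275 81.8411  0.6939 83.4875]
[ 296  224   55   49 1922] axis [ 0.6567 -0.1416  0.029 ] rims x,dir [ 0.6212 90.8013  0.6847 93.7243]
[ 141   22   78   68 3193] axis [0.5083 0.0941 0.029 ] rims x,dir [ 0.4756 86.9488  0.552  86.7197]
```

Emit:
carry_out([
  [[0,0,2],[4,40,40],1],
  [[0,0,2],[4,59,85],1],
  [[0,0,2],[4,59,130],1],
  [[0,0,2],[4,59,160],1],
  [[0,0,2],[4,59,190],1],
  [[0,0,2],[4,59,215],1],
  [[0,0,2],[4,59,235],1],
  [[0,0,2],[4,59,248],1],
  [[0,0,2],[4,59,248],1],
  [[0,0,2],[4,59,248],-0.2],
])

```text
time: 7.95
eef_pos: [0.6613, -0.0481, 0.0248]
tcp_rot: [[0.104, 0.995, 0.001], [0.995, -0.104, 0.0], [0.0, 0.001, -1.0]]
ft_force: [0.7, -1.4, 0.7]
finger_gap: 0.86
finger_force: 0.0
```

Emit:
carry_out([
  [[0,0,0],[0,0,0],-0.2],
  [[0,0,0],[0,0,0],-0.2],
  [[0,0,0],[0,0,0],-0.2],
  [[0,0,0],[0,0,0],-0.2],
  [[0,0,0],[0,0,0],-0.2],
  [[0,0,0],[0,0,0],-0.2],
  [[0,0,0],[0,0,-40],-0.2],
  [[0,0,0],[0,0,-85],-0.2],
  [[0,0,0],[0,0,-100],-0.2],
])

```text
time: 8.85
eef_pos: [0.6637, -0.0488, 0.1291]
tcp_rot: [[0.105, 0.994, 0.008], [0.994, -0.105, -0.0], [0.0, 0.008, -1.0]]
ft_force: [0.3, -0.4, -0.4]
finger_gap: 0.727
finger_force: 64.9
```

```bash
cat >> h.py <<'E'
def held(im,p,s,what='roll'):
    "front silhouette row of held roll near u=276 -> roll centre along tool x (mm); z of axis above TCP assumed"
    h=cv2.cvtColor(im,cv2.COLOR_BGR2HSV);col=((h[...,0]>18)&(h[...,0]<40)&(h[...,1]>=8)&(h[...,2]>40))[150:330,262:290].mean(1)
    v=150+np.nonzero(col>.5)[0][0]-.5;t=(v-p['camera_matrix'][1,2])/p['camera_matrix'][1,1]
    dx,dz=-.2922-.9564*t,.9564-.2922*t;n=np.hypot(dx,dz)
    for zc in (-4.3,-6.3): print('front v',v,'roll centre tool x',74.8+(-29*n+(zc+132)*dx)/dz)
E
python3 - <<'E'
from h import *
held(cv2.imread('pics/w4.png'),pickle.load(open('pics/w4.pkl','rb')),None)
s,p,im=snap('w6');held(im,p,s)
shift((.510,.022,.135),85,s)
E
```

```text
front v 229.5 roll centre tool x -2.7107207706693828
front v 229.5 roll centre tool x -1.9803017418018527
t8.8 [ 0.6637 -0.0488  0.1291] yaw_x 83.97 zax [ 0.0077 -0.0003 -1.    ] gap0.727 F [ 0.2921 -0.351  -0.4168]
front v 217.5 roll centre tool x 3.1023677327269468
front v 217.5 roll centre tool x 3.748005904900154
shift [  54.2767 -160.2731   -7.112 ] turn [ 0.4396 -0.0234 -1.0277]
```

Emit:
carry_out([
  [[0,0,0],[10,-30,-7],-0.2],
  [[0,0,-1],[25,-75,-7],-0.2],
  [[0,0,-1],[40,-120,-7],-0.2],
  [[0,0,-1],[55,-159,-7],-0.2],
  [[0,0,-1],[55,-159,-7],-0.2],
  [[0,0,-1],[55,-159,-7],-0.2],
  [[0,0,-1],[55,-159,-7],-0.2],
])

```text
time: 9.6
eef_pos: [0.5094, 0.0215, 0.1308]
tcp_rot: [[0.089, 0.996, 0.0], [0.996, -0.089, -0.0], [-0.0, 0.0, -1.0]]
ft_force: [0.6, -1.2, -0.8]
finger_gap: 0.726
finger_force: 65.0
```

Run:
```python
from h import *
s,p,im=snap('w7');held(im,p,s)
shift((.511,.023,.0515),85,s)
```

```text
t9.6 [0.5094 0.0215 0.1308] yaw_x 84.91 zax [ 0.0003 -0.0001 -1.    ] gap0.726 F [ 0.5663 -1.2366 -0.7631]
front v 217.5 roll centre tool x 3.1023677327269468
front v 217.5 roll centre tool x 3.748005904900154
shift [ 1.6218  1.3972 79.2851] turn [ 0.0161  0.0055 -0.0854]
```

View pics/w7.png

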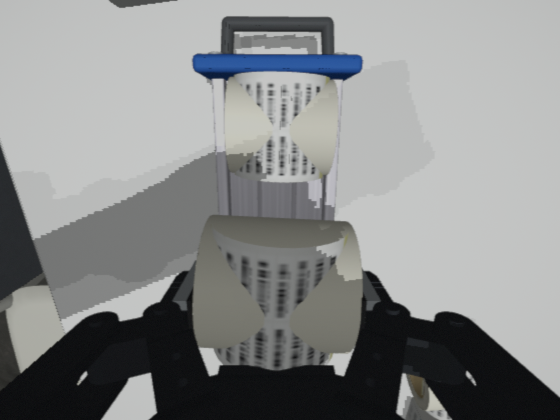

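Emit:
carry_out([
  [[0,0,0],[1,0.5,30],-0.2],
  [[0,0,0],[1,0.5,55],-0.2],
  [[0,0,0],[1,0.5,70],-0.2],
  [[0,0,0],[1,0.5,78],-0.2],
  [[0,0,0],[1,0.5,78],-0.2],
  [[0,0,0],[1,0.5,78],1],
  [[0,0,0],[1,0.5,78],1],
  [[0,0,0],[1,0.5,78],1],
  [[0,0,0],[1,0.5,45],1],
  [[0,0,0],[1,0.5,0],1],
])

```text
time: 10.65
eef_pos: [0.5073, 0.023, 0.1304]
tcp_rot: [[0.087, 0.996, -0.005], [0.996, -0.087, 0.0], [-0.0, -0.005, -1.0]]
ft_force: [0.9, -0.5, 0.6]
finger_gap: 0.999
finger_force: 0.0
```

Run:
```python
from h import *
shift((.60,-.12,.27),88,state())
```

```text
t10.7 [0.5073 0.023  0.1304] yaw_x 85.00 zax [-0.0051  0.0003 -1.    ] gap0.999 F [ 0.9243 -0.4591  0.5526]
shift [-134.4207  104.0506 -140.1483] turn [-0.2915 -0.0004 -2.9996]
```

Emit:
carry_out([
  [[0,0,0],[-30,20,-60],1],
  [[0,0,0],[-60,50,-100],1],
  [[0,0,-3],[-100,80,-140],1],
  [[0,0,-3],[-134,104,-140],1],
  [[0,0,-3],[-134,104,-140],1],
  [[0,0,-3],[-134,104,-140],1],
  [[0,0,-3],[-134,104,-140],1],
])

```text
time: 11.35
eef_pos: [0.601, -0.1193, 0.2711]
tcp_rot: [[0.036, 0.999, -0.0], [0.999, -0.036, 0.001], [0.001, -0.0, -1.0]]
ft_force: [1.2, 0.9, -0.6]
finger_gap: 1.002
finger_force: 0.0
```

Run:
```python
from h import *
s,p,im=snap('w8')
rolls(im,p,(270,380,60,330));rolls(im,p,(100,260,0,140))
h=cv2.cvtColor(im,cv2.COLOR_BGR2HSV)
for n,a,b in [('cyan',90,106),('orange',8,22)]:
    m=((h[...,0]>a)&(h[...,0]<b)&(h[...,1]>100)).astype(np.uint8);m[:,:270]=0;m[:,360:]=0
    k,l,st,ce=cv2.connectedComponentsWithStats(m);i=1+st[1:,4].argmax();print(n,st[i],ray(p,ce[i],.045))
```

```text
t11.3 [ 0.601  -0.1193  0.2711] yaw_x 87.93 zax [-0.0002  0.0007 -1.    ] gap1.002 F [ 1.1789  0.8964 -0.6126]
[ 293  171   57   51 1957] axis [ 0.656  -0.1413  0.029 ] rims x,dir [ 0.6208 91.7696  0.6847 91.8022]
[ 136    0   80   79 3893] axis [0.5008 0.0358 0.029 ] rims x,dir [ 0.4679 85.4656  0.545  88.3808]
cyan [294 249  26  64 680] [ 0.6359 -0.2403  0.045 ]
orange [280 321  25  50 610] [ 0.6159 -0.3421  0.045 ]
```

Emit:
carry_out([
  [[0,0,-2],[-10,40,40],1],
  [[0,0,-4],[-20,53,85],1],
  [[0,0,-4],[-20,53,130],1],
  [[0,0,-4],[-20,53,160],1],
  [[0,0,-4],[-20,53,190],1],
  [[0,0,-4],[-20,53,215],1],
  [[0,0,-4],[-20,53,235],1],
  [[0,0,-4],[-20,53,247],1],
  [[0,0,-4],[-20,53,247],1],
  [[0,0,-4],[-20,53,247],-0.2],
])

```text
time: 12.4
eef_pos: [0.6538, -0.1404, 0.0249]
tcp_rot: [[-0.036, 0.999, 0.001], [0.999, 0.036, 0.0], [0.0, 0.001, -1.0]]
ft_force: [0.0, -0.3, 0.3]
finger_gap: 0.86
finger_force: 0.0
```

Emit:
carry_out([
  [[0,0,0],[0,0,0],-0.2],
  [[0,0,0],[0,0,0],-0.2],
  [[0,0,0],[0,0,0],-0.2],
  [[0,0,0],[0,0,0],-0.2],
  [[0,0,0],[0,0,0],-0.2],
  [[0,0,0],[0,0,0],-0.2],
  [[0,0,0],[0,0,-40],-0.2],
  [[0,0,0],[0,0,-85],-0.2],
  [[0,0,0],[0,0,-105],-0.2],
  [[0,0,0],[0,0,-105],-0.2],
])

```text
time: 13.4
eef_pos: [0.6559, -0.1414, 0.1333]
tcp_rot: [[-0.034, 0.999, 0.007], [0.999, 0.034, -0.002], [-0.002, 0.007, -1.0]]
ft_force: [0.7, 0.9, -1.5]
finger_gap: 0.719
finger_force: 65.6
```

Run:
```python
from h import *
s,p,im=snap('w9');held(im,p,s)
shift((.505,-.0405,.135),85,s)
```

```text
t13.4 [ 0.6559 -0.1414  0.1333] yaw_x 91.97 zax [ 0.0073 -0.0016 -1.    ] gap0.719 F [ 0.689   0.8954 -1.5456]
front v 219.5 roll centre tool x 2.14599383868935
front v 219.5 roll centre tool x 2.805624693261663
shift [ 105.9841 -147.3178   -2.9894] turn [0.419  0.0808 6.967 ]
```

Emit:
carry_out([
  [[0,0,2],[25,-35,-3],-0.2],
  [[0,0,5],[55,-75,-3],-0.2],
  [[0,0,7],[85,-115,-3],-0.2],
  [[0,0,7],[108,-147,-3],-0.2],
  [[0,0,7],[108,-147,-3],-0.2],
  [[0,0,7],[108,-147,-3],-0.2],
  [[0,0,7],[108,-147,-3],-0.2],
])

```text
time: 14.15
eef_pos: [0.5031, -0.0392, 0.1314]
tcp_rot: [[0.089, 0.996, -0.001], [0.996, -0.089, 0.0], [0.0, -0.001, -1.0]]
ft_force: [0.6, -0.2, -1.0]
finger_gap: 0.717
finger_force: 65.9
```

```bash
cat >> h.py <<'E'
def near_roll(im,p,s,v0=80,v1=212):
    "last cream row above held piece: centre (tool x mm) of placed roll; plus lateral extents"
    h=cv2.cvtColor(im,cv2.COLOR_BGR2HSV);c=((h[...,0]>18)&(h[...,0]<40)&(h[...,1]>=8)&(h[...,2]>60))
    r=c[v0:v1,225:335].mean(1);rows=v0+np.nonzero(r>.15)[0]
    k=rows[np.r_[True,np.diff(rows)<12].cumprod()>0];v=k[-1]+.5
    t=(v-p['camera_matrix'][1,2])/p['camera_matrix'][1,1];dx,dz=-.2922-.9564*t,.9564-.2922*t
    H=(s['eef_pos'][2]+.132-.055)*1000
    cols=np.nonzero(c[k[0]:k[-1],180:380].mean(0)>.3)[0]+180
    print('placed near v',v,'centre tool x',74.8+(29*np.hypot(dx,dz)+H*dx)/dz,'cols',cols.min(),cols.max())
E
python3 - <<'E'
from h import *
near_roll(cv2.imread('pics/w7.png'),pickle.load(open('pics/w7.pkl','rb')),{'eef_pos':[0,0,.1308]})
s,p,im=snap('w10');held(im,p,s);near_roll(im,p,s)
shift((.5055,-.0385,.0515),85,s)
E
```

```text
placed near v 171.5 centre tool x 69.0763713697274 cols 225 336
t14.2 [ 0.5031 -0.0392  0.1314] yaw_x 84.91 zax [-0.0006  0.0001 -1.    ] gap0.717 F [ 0.6043 -0.2003 -1.0198]
front v 219.5 roll centre tool x 2.14599383868935
front v 219.5 roll centre tool x 2.805624693261663
placed near v 173.5 centre tool x 67.66686868205804 cols 224 335
shift [ 0.8773  2.3941 79.9196] turn [-0.036  -0.002  -0.0852]
```

Emit:
carry_out([
  [[0,0,0],[0.5,1.5,30],-0.2],
  [[0,0,0],[0.5,1.5,55],-0.2],
  [[0,0,0],[0.5,1.5,70],-0.2],
  [[0,0,0],[0.5,1.5,79],-0.2],
  [[0,0,0],[0.5,1.5,79],-0.2],
  [[0,0,0],[0.5,1.5,79],1],
  [[0,0,0],[0.5,1.5,79],1],
  [[0,0,0],[0.5,1.5,79],1],
  [[0,0,0],[0.5,1.5,45],1],
  [[0,0,0],[0.5,1.5,0],1],
])

```text
time: 15.2
eef_pos: [0.5024, -0.0379, 0.1315]
tcp_rot: [[0.087, 0.996, -0.005], [0.996, -0.087, 0.001], [0.0, -0.005, -1.0]]
ft_force: [1.2, -0.4, -0.1]
finger_gap: 1.002
finger_force: 0.0
```

Run:
```python
from h import *
shift((.60,-.23,.27),82,state())
```

```text
t15.2 [ 0.5024 -0.0379  0.1315] yaw_x 85.00 zax [-0.0049  0.0009 -1.    ] gap1.002 F [ 1.1731 -0.3509 -0.0814]
shift [-182.7577  113.2861 -139.199 ] turn [-0.287  -0.0189  2.9995]
```

Emit:
carry_out([
  [[0,0,0],[-40,20,-60],1],
  [[0,0,0],[-80,50,-100],1],
  [[0,0,3],[-120,80,-139],1],
  [[0,0,3],[-160,100,-139],1],
  [[0,0,3],[-183,113,-139],1],
  [[0,0,3],[-183,113,-139],1],
  [[0,0,3],[-183,113,-139],1],
  [[0,0,3],[-183,113,-139],1],
])

```text
time: 16.0
eef_pos: [0.6005, -0.2289, 0.2709]
tcp_rot: [[0.139, 0.99, -0.001], [0.99, -0.139, 0.001], [0.001, -0.001, -1.0]]
ft_force: [-0.0, -0.0, 0.0]
finger_gap: 1.0
finger_force: 0.0
```

Run:
```python
from h import *
s,p,im=snap('w11')
cv2.imwrite('pics/w11b.png',cv2.resize(im[:,100:500],None,fx=1.42,fy=1.42,interpolation=cv2.INTER_CUBIC))
```

```text
t16.0 [ 0.6005 -0.2289  0.2709] yaw_x 82.02 zax [-0.0006  0.0013 -1.    ] gap1.000 F [-0.0446 -0.0446  0.033 ]
```

View pics/w11b.png

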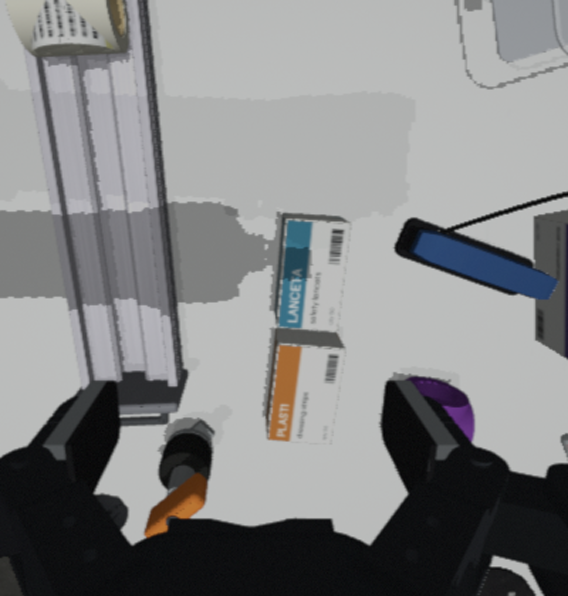

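Lancet top face is at about (315,275) and plaster at about (306,393), undisturbed. The stud's wing is at (178,505) and the purple roll at (445,400).

```bash
cat >> h.py <<'E'
def box(p,c,z):
    P=np.array([ray(p,q,z) for q in c])[:,:2];m=P.mean(0)
    wx=(P[1]+P[3]-P[0]-P[2])/2; ly=(P[0]+P[1]-P[2]-P[3])/2
    print('c',m,'w',np.linalg.norm(wx),'l',np.linalg.norm(ly),'yawW',np.degrees(np.arctan2(wx[1],wx[0])),'yawL',np.degrees(np.arctan2(ly[1],ly[0])));return m
E
python3 - <<'E'
from h import *
p=pickle.load(open('pics/w11.pkl','rb'));f=lambda c:[(a/1.42+100,b/1.42) for a,b in c]
m=box(p,f([(287,222),(350,222),(278,327),(340,330)]),.046)
box(p,f([(277,343),(346,347),(268,439),(334,443)]),.041)
shift((m[0],m[1],.022),80)
E
```

```text
c [ 0.6505 -0.2499] w 0.05113907899786047 l 0.089495952697916 yawW -9.46408901699013 yawL 79.45288972764257
c [ 0.6337 -0.3586] w 0.06094027422353541 l 0.09642434864626519 yawW -11.719462395432743 yawL 78.51544865225185
shift [-15.1621  52.7713 248.8092] turn [-0.0574 -0.0624  2.1149]
```

Emit:
carry_out([
  [[0,0,2],[-10,40,40],1],
  [[0,0,2],[-15,53,85],1],
  [[0,0,2],[-15,53,130],1],
  [[0,0,2],[-15,53,160],1],
  [[0,0,2],[-15,53,190],1],
  [[0,0,2],[-15,53,215],1],
  [[0,0,2],[-15,53,235],1],
  [[0,0,2],[-15,53,247],1],
  [[0,0,2],[-15,53,247],1],
  [[0,0,2],[-15,53,247],-0.3],
])

```text
time: 17.05
eef_pos: [0.6518, -0.2516, 0.0251]
tcp_rot: [[0.173, 0.985, 0.001], [0.985, -0.173, -0.0], [0.0, 0.001, -1.0]]
ft_force: [-1.2, 0.5, 1.1]
finger_gap: 0.856
finger_force: 0.0
```

Emit:
carry_out([
  [[0,0,0],[0,0,0],-0.3],
  [[0,0,0],[0,0,0],-0.3],
  [[0,0,0],[0,0,0],-0.3],
  [[0,0,0],[0,0,0],-0.3],
  [[0,0,0],[0,0,0],-0.3],
  [[0,0,0],[0,0,0],-0.3],
  [[0,0,0],[0,0,0],-0.3],
  [[0,0,0],[0,0,-40],-0.3],
  [[0,0,0],[0,0,-85],-0.3],
  [[0,0,0],[0,0,-105],-0.3],
])

```text
time: 18.05
eef_pos: [0.6533, -0.2528, 0.1336]
tcp_rot: [[0.174, 0.985, 0.006], [0.985, -0.174, -0.002], [-0.001, 0.006, -1.0]]
ft_force: [1.6, 0.0, -1.4]
finger_gap: 0.592
finger_force: 64.2
```

Run:
```python
from h import *
s,p,im=snap('w12')
h=cv2.cvtColor(im,cv2.COLOR_BGR2HSV)
m=((h[...,0]>90)&(h[...,0]<110)&(h[...,1]>90)).astype(np.uint8)
k,l,st,ce=cv2.connectedComponentsWithStats(m);i=1+st[1:,4].argmax();print(st[i],ce[i])
print(im[150:300:6,285].tolist())
shift((.498,-.119,.135),85,s)
```

```text
t18.1 [ 0.6533 -0.2528  0.1336] yaw_x 79.97 zax [ 0.0059 -0.0019 -1.    ] gap0.592 F [ 1.5871  0.0266 -1.3926]
[ 209  193   56  176 7522] [237.8538 269.7744]
[[136, 137, 135], [136, 137, 136], [136, 137, 135], [119, 120, 120], [99, 101, 101], [101, 103, 101], [101, 104, 103], [200, 204, 202], [211, 214, 212], [206, 209, 207], [140, 141, 140], [139, 141, 139], [140, 141, 140], [140, 142, 140], [139, 141, 140], [139, 141, 140], [140, 141, 139], [139, 142, 139], [139, 141, 139], [138, 140, 139], [139, 140, 139], [139, 141, 140], [139, 140, 139], [138, 140, 138], [99, 100, 99]]
shift [ 104.6921 -176.2113   -2.6009] turn [ 0.3464  0.0617 -5.025 ]
```

Emit:
carry_out([
  [[0,0,-1],[25,-35,-3],-0.3],
  [[0,0,-3],[50,-75,-3],-0.3],
  [[0,0,-5],[75,-115,-3],-0.3],
  [[0,0,-5],[95,-150,-3],-0.3],
  [[0,0,-5],[106,-175,-3],-0.3],
  [[0,0,-5],[106,-175,-3],-0.3],
  [[0,0,-5],[106,-175,-3],-0.3],
  [[0,0,-5],[106,-175,-3],-0.3],
])

```text
time: 18.9
eef_pos: [0.4981, -0.1184, 0.1321]
tcp_rot: [[0.089, 0.996, 0.001], [0.996, -0.089, -0.0], [-0.0, 0.001, -1.0]]
ft_force: [0.2, -0.3, -0.3]
finger_gap: 0.596
finger_force: 64.2
```

Run:
```python
from h import *
s,p,im=snap('w13');near_roll(im,p,s,60,180)
h=cv2.cvtColor(im,cv2.COLOR_BGR2HSV)
m=((h[...,0]>90)&(h[...,0]<110)&(h[...,1]>90)).astype(np.uint8);k,l,st,ce=cv2.connectedComponentsWithStats(m);i=1+st[1:,4].argmax();print(st[i],ce[i])
shift((.499,-.1175,.0515),85,s)
```

```text
t18.9 [ 0.4981 -0.1184  0.1321] yaw_x 84.92 zax [ 0.0008 -0.0002 -1.    ] gap0.596 F [ 0.1857 -0.2968 -0.2784]
placed near v 147.5 centre tool x 84.27709229001182 cols 219 333
[ 209  193   56  176 7551] [237.8591 270.0213]
shift [ 1.0063  0.7384 80.6038] turn [ 0.0472  0.0081 -0.085 ]
```

View pics/w13.png

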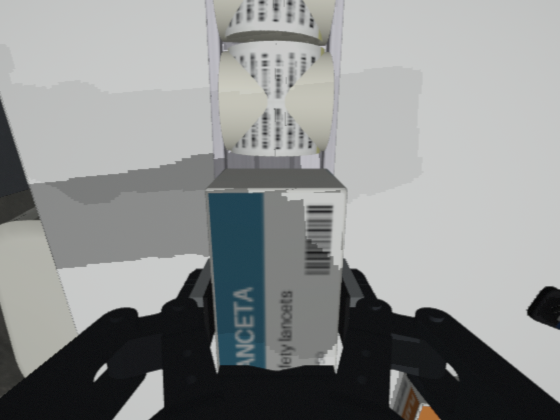

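The held lancet's front top edge is at v≈190 and the placed roll's near edge at v≈156, both centred at u≈276. I'll back off 2.5 mm and lower.

Emit:
carry_out([
  [[0,0,0],[-2.5,0.5,30],-0.3],
  [[0,0,0],[-2.5,0.5,55],-0.3],
  [[0,0,0],[-2.5,0.5,70],-0.3],
  [[0,0,0],[-2.5,0.5,79.5],-0.3],
  [[0,0,0],[-2.5,0.5,79.5],-0.3],
  [[0,0,0],[-2.5,0.5,79.5],1],
  [[0,0,0],[-2.5,0.5,79.5],1],
  [[0,0,0],[-2.5,0.5,79.5],1],
  [[0,0,0],[-2.5,0.5,45],1],
  [[0,0,0],[-2.5,0.5,0],1],
])

```text
time: 19.95
eef_pos: [0.4958, -0.1198, 0.1314]
tcp_rot: [[0.087, 0.996, -0.005], [0.996, -0.087, 0.002], [0.001, -0.005, -1.0]]
ft_force: [0.3, -0.7, -0.5]
finger_gap: 1.005
finger_force: 0.0
```

Run:
```python
from h import *
shift((.60,-.30,.25),79,state())
```

```text
t19.9 [ 0.4958 -0.1198  0.1314] yaw_x 85.00 zax [-0.0048  0.0017 -1.    ] gap1.005 F [ 0.2773 -0.7416 -0.4797]
shift [-170.3133  118.9654 -119.4221] turn [-0.2845 -0.06    5.999 ]
```

Emit:
carry_out([
  [[0,0,0],[-40,20,-60],1],
  [[0,0,2],[-80,50,-100],1],
  [[0,0,4],[-120,80,-119],1],
  [[0,0,6],[-160,110,-119],1],
  [[0,0,6],[-170,119,-119],1],
  [[0,0,6],[-170,119,-119],1],
  [[0,0,6],[-170,119,-119],1],
  [[0,0,6],[-170,119,-119],1],
])

```text
time: 20.75
eef_pos: [0.601, -0.2982, 0.2508]
tcp_rot: [[0.189, 0.982, -0.001], [0.982, -0.189, 0.001], [0.001, -0.001, -1.0]]
ft_force: [0.2, 0.6, -0.1]
finger_gap: 0.995
finger_force: 0.0
```

Run:
```python
from h import *
s,p,im=snap('w14')
def orange(im,p,u0,u1,v1):
    h=cv2.cvtColor(im,cv2.COLOR_BGR2HSV)
    m=((h[...,0]>8)&(h[...,0]<22)&(h[...,1]>110)&(h[...,2]>60)).astype(np.uint8);m[:,:u0]=0;m[:,u1:]=0;m[v1:]=0
    k,l,st,ce=cv2.connectedComponentsWithStats(m);i=1+st[1:,4].argmax();c=max(cv2.findContours((l==i).astype(np.uint8),0,2)[0],key=len)
    r=cv2.minAreaRect(c);print(st[i],r,'centre',ray(p,r[0],.041))
    b=np.array([ray(p,q,.041)[:2] for q in cv2.boxPoints(r)]);e=[b[1]-b[0],b[2]-b[1]];d=max(e,key=np.linalg.norm);print(np.linalg.norm(e,axis=1),np.degrees(np.arctan2(d[1],d[0])))
orange(cv2.imread('pics/w11.png'),pickle.load(open('pics/w11.pkl','rb')),270,360,330)
orange(im,p,250,360,330)
shift((.635,-.3535,.0245),79,s)
```

```text
t20.8 [ 0.601  -0.2982  0.2508] yaw_x 79.08 zax [-0.0008  0.0011 -1.    ] gap0.995 F [ 0.2234  0.586  -0.0565]
[290 243  22  67 853] ((299.8923034667969, 276.361572265625), (14.760132789611816, 66.7306900024414), 7.125016689300537) centre [ 0.6142 -0.3536  0.041 ]
[0.0945 0.0183] 76.49311676461173
[ 287  192   20   77 1098] ((296.3094177246094, 230.12155151367188), (16.50347328186035, 76.63078308105469), 3.012787342071533) centre [ 0.6145 -0.3533  0.041 ]
[0.0937 0.0183] 76.89379982801228
shift [-48.0923  44.0998 226.2324] turn [-0.058  -0.0551  0.0775]
```

Emit:
carry_out([
  [[0,0,1],[-20,20,30],1],
  [[0,0,1],[-49,44,70],1],
  [[0,0,1],[-49,44,110],1],
  [[0,0,1],[-49,44,145],1],
  [[0,0,1],[-49,44,175],1],
  [[0,0,1],[-49,44,200],1],
  [[0,0,1],[-49,44,217],1],
  [[0,0,1],[-49,44,226],1],
  [[0,0,1],[-49,44,226],1],
  [[0,0,1],[-49,44,226],-0.2],
])

```text
time: 21.8
eef_pos: [0.6361, -0.3565, 0.0266]
tcp_rot: [[0.208, 0.978, 0.002], [0.978, -0.208, -0.001], [-0.001, 0.002, -1.0]]
ft_force: [0.1, 0.4, 0.1]
finger_gap: 0.858
finger_force: 0.0
```

Emit:
carry_out([
  [[0,0,0],[0,0,0],-0.2],
  [[0,0,0],[0,0,0],-0.2],
  [[0,0,0],[0,0,0],-0.2],
  [[0,0,0],[0,0,0],-0.2],
  [[0,0,0],[0,0,0],-0.2],
  [[0,0,0],[0,0,0],-0.2],
  [[0,0,0],[0,0,0],-0.2],
  [[0,0,0],[0,0,-40],-0.2],
  [[0,0,0],[0,0,-85],-0.2],
  [[0,0,0],[0,0,-105],-0.2],
])

```text
time: 22.8
eef_pos: [0.6372, -0.357, 0.1349]
tcp_rot: [[0.208, 0.978, 0.006], [0.978, -0.208, -0.003], [-0.001, 0.006, -1.0]]
ft_force: [1.4, -0.2, -0.1]
finger_gap: 0.69
finger_force: 67.1
```

Run:
```python
from h import *
s,p,im=snap('w15')
g=im.astype(int).sum(2)
h=cv2.cvtColor(im,cv2.COLOR_BGR2HSV)
m=((h[...,0]>8)&(h[...,0]<22)&(h[...,1]>110)).astype(np.uint8);k,l,st,ce=cv2.connectedComponentsWithStats(m);print(st[1:][st[1:,4]>100])
print([(v,int(g[v,300:310].mean())) for v in range(150,240,3)])
shift((.489,-.217,.135),85,s)
```

```text
t22.8 [ 0.6372 -0.357   0.1349] yaw_x 77.98 zax [ 0.0058 -0.0028 -1.    ] gap0.690 F [ 1.4053 -0.1918 -0.1228]
[[ 203  197   54  178 7372]]
[(150, 617), (153, 617), (156, 617), (159, 616), (162, 616), (165, 608), (168, 617), (171, 616), (174, 548), (177, 300), (180, 301), (183, 302), (186, 302), (189, 304), (192, 436), (195, 622), (198, 636), (201, 636), (204, 636), (207, 636), (210, 636), (213, 606), (216, 579), (219, 456), (222, 438), (225, 434), (228, 423), (231, 423), (234, 421), (237, 421)]
shift [ 106.0734 -174.0862   -1.364 ] turn [ 0.3545  0.1065 -7.0244]
```

Emit:
carry_out([
  [[0,0,-1],[25,-35,-1],-0.2],
  [[0,0,-4],[50,-75,-1],-0.2],
  [[0,0,-7],[75,-115,-1],-0.2],
  [[0,0,-7],[95,-150,-1],-0.2],
  [[0,0,-7],[109,-173,-1],-0.2],
  [[0,0,-7],[109,-173,-1],-0.2],
  [[0,0,-7],[109,-173,-1],-0.2],
  [[0,0,-7],[109,-173,-1],-0.2],
])

```text
time: 23.65
eef_pos: [0.4893, -0.2146, 0.1311]
tcp_rot: [[0.088, 0.996, 0.001], [0.996, -0.088, -0.0], [-0.0, 0.001, -1.0]]
ft_force: [-0.0, 0.3, -1.0]
finger_gap: 0.689
finger_force: 67.0
```

Run:
```python
from h import *
s,p,im=snap('w16')
shift((.490,-.2143,.0535),85,s)
g=im.astype(int).sum(2);h=cv2.cvtColor(im,cv2.COLOR_BGR2HSV)
m=((h[...,0]>90)&(h[...,0]<110)&(h[...,1]>90)).astype(np.uint8);k,l,st,ce=cv2.connectedComponentsWithStats(m);print(st[1:][st[1:,4]>100])
```

```text
t23.6 [ 0.4893 -0.2146  0.1311] yaw_x 84.93 zax [ 0.0009 -0.0004 -1.    ] gap0.689 F [-0.0108  0.2901 -0.967 ]
shift [ 0.3846  0.5952 77.6301] turn [ 0.0522  0.0159 -0.0684]
[[ 231    0   39  152 4347]]
```

View pics/w16.png

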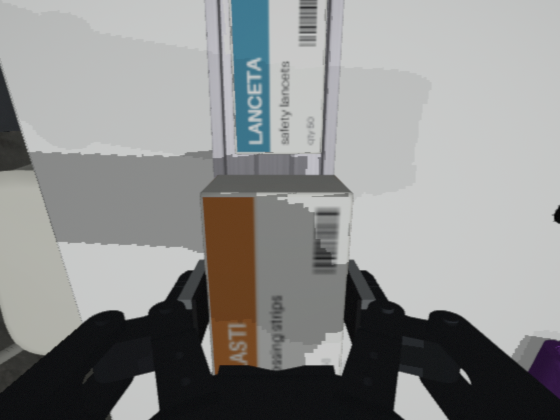

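Emit:
carry_out([
  [[0,0,0],[3,0.5,30],-0.2],
  [[0,0,0],[3,0.5,55],-0.2],
  [[0,0,0],[3,0.5,70],-0.2],
  [[0,0,0],[3,0.5,77.5],-0.2],
  [[0,0,0],[3,0.5,77.5],-0.2],
  [[0,0,0],[3,0.5,77.5],1],
  [[0,0,0],[3,0.5,77.5],1],
  [[0,0,0],[3,0.5,77.5],1],
  [[0,0,0],[3,0.5,45],1],
  [[0,0,0],[3,0.5,0],1],
])

```text
time: 24.7
eef_pos: [0.4874, -0.2102, 0.1301]
tcp_rot: [[0.087, 0.996, -0.005], [0.996, -0.087, 0.003], [0.002, -0.005, -1.0]]
ft_force: [0.1, -1.1, 0.1]
finger_gap: 0.999
finger_force: 0.0
```

Run:
```python
from h import *
shift((.52,-.36,.30),85,state())
```

```text
t24.7 [ 0.4874 -0.2102  0.1301] yaw_x 84.99 zax [-0.0049  0.0026 -1.    ] gap0.999 F [ 0.1249 -1.0931  0.0834]
shift [-146.0449   44.6675 -170.4545] turn [-0.2901 -0.122  -0.0064]
```

Emit:
carry_out([
  [[0,0,0],[-30,10,-50],1],
  [[0,0,0],[-60,20,-95],1],
  [[0,0,0],[-95,30,-130],1],
  [[0,0,0],[-130,40,-170],1],
  [[0,0,0],[-146,45,-170],1],
  [[0,0,0],[-146,45,-170],1],
  [[0,0,0],[-146,45,-170],1],
  [[0,0,0],[-146,45,-170],1],
])

```text
time: 25.5
eef_pos: [0.5212, -0.3583, 0.3002]
tcp_rot: [[0.085, 0.996, -0.001], [0.996, -0.085, 0.002], [0.002, -0.002, -1.0]]
ft_force: [-0.0, 0.6, -0.5]
finger_gap: 1.003
finger_force: 0.0
```

Run:
```python
from h import *
s,p,im=snap('w17')
cv2.imwrite('pics/w17b.png',cv2.resize(im[:,100:500],None,fx=1.42,fy=1.42,interpolation=cv2.INTER_CUBIC))
h=cv2.cvtColor(im,cv2.COLOR_BGR2HSV)
m=((h[...,0]>5)&(h[...,0]<22)&(h[...,1]>120)&(h[...,2]>60)).astype(np.uint8);m[:120]=0
k,l,st,ce=cv2.connectedComponentsWithStats(m)
for i in range(1,k):
    if st[i,4]>200:
        r=cv2.minAreaRect(max(cv2.findContours((l==i).astype(np.uint8),0,2)[0],key=len));print(st[i],r,[ray(p,q,.114) for q in cv2.boxPoints(r)],ray(p,r[0],.114))
```

```text
t25.5 [ 0.5212 -0.3583  0.3002] yaw_x 85.10 zax [-0.0015  0.0017 -1.    ] gap1.003 F [-0.0028  0.6362 -0.519 ]
[251 215  46  45 842] ((272.767578125, 236.81997680664062), (18.446439743041992, 54.24087142944336), 52.69605255126953) [array([ 0.4832, -0.4164,  0.114 ]), array([ 0.5327, -0.3831,  0.114 ]), array([ 0.5434, -0.4005,  0.114 ]), array([ 0.4935, -0.4348,  0.114 ])] [ 0.5136 -0.4084  0.114 ]
```

View pics/w17b.png

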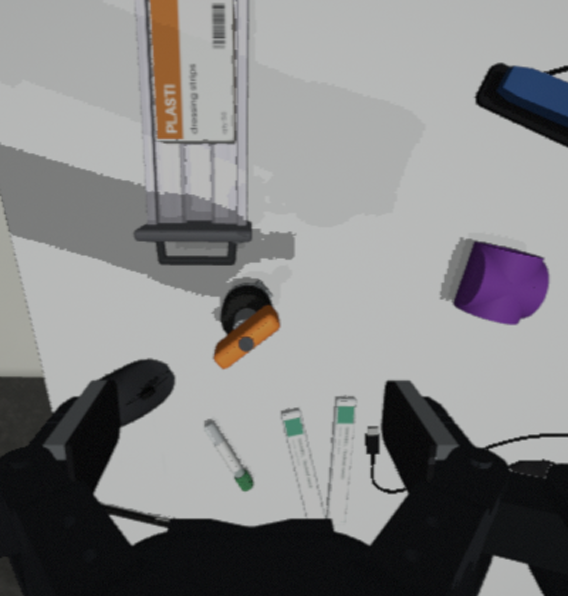

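Plaster sits in the bay with free slot behind it. The stud's wing is centred at about (247,340) with its long axis at about 34° world heading. Next I'll grasp the wing.

Emit:
carry_out([
  [[0,0,8],[-25,-2,30],1],
  [[0,0,16],[-54,-2,60],1],
  [[0,0,24],[-54,-2,90],1],
  [[0,0,32],[-54,-2,110],1],
  [[0,0,40],[-54,-2,120],1],
  [[0,0,48],[-54,-2,130],1],
  [[0,0,51],[-54,-2,150],1],
  [[0,0,51],[-54,-2,180],1],
  [[0,0,51],[-54,-2,206],1],
  [[0,0,51],[-54,-2,206],1],
])

```text
time: 26.55
eef_pos: [0.512, -0.4103, 0.0906]
tcp_rot: [[0.828, 0.561, -0.008], [0.561, -0.828, 0.006], [-0.003, -0.009, -1.0]]
ft_force: [-0.5, 0.7, -0.2]
finger_gap: 0.999
finger_force: 0.0
```

Emit:
carry_out([
  [[0,0,0],[0,0,0],0],
  [[0,0,0],[0,0,0],-0.4],
  [[0,0,0],[0,0,0],-1],
  [[0,0,0],[0,0,0],-1],
  [[0,0,0],[0,0,0],-1],
  [[0,0,0],[0,0,0],-1],
  [[0,0,0],[0,0,0],-1],
  [[0,0,0],[0,0,0],-1],
  [[0,0,0],[0,0,0],-1],
  [[0,0,0],[0,0,0],-1],
])

```text
time: 27.55
eef_pos: [0.5156, -0.4149, 0.0975]
tcp_rot: [[0.829, 0.559, 0.002], [0.559, -0.829, -0.003], [0.0, 0.003, -1.0]]
ft_force: [-0.4, 0.5, 7.5]
finger_gap: 0.173
finger_force: 114.8
```

Run:
```python
from h import *
s,p,im=snap('w18');print(s['finger_force'],s['q'])
h=cv2.cvtColor(im,cv2.COLOR_BGR2HSV)
m=((h[...,0]>5)&(h[...,0]<22)&(h[...,1]>120)&(h[...,2]>40)).astype(np.uint8)
k,l,st,ce=cv2.connectedComponentsWithStats(m)
print([(list(map(int,st[i])),ce[i]) for i in range(1,k) if st[i,4]>200])
```

```text
t27.6 [ 0.5156 -0.4149  0.0975] yaw_x 33.97 zax [ 0.0021 -0.0027 -1.    ] gap0.173 F [-0.3937  0.4976  7.5302]
114.76563351228833 [ 47.4529  32.1528 -17.2083  93.9853  11.1151  55.3519 -29.6114]
[([0, 63, 44, 33, 400], array([17.0575, 82.345 ])), ([256, 217, 41, 143, 4523], array([275.962 , 284.0232]))]
```

Run:
```python
from h import *
im=cv2.imread('pics/w17.png');p=pickle.load(open('pics/w17.pkl','rb'));g=cv2.cvtColor(im,cv2.COLOR_BGR2GRAY).astype(int)
for r in (112,120,128): print(r,[(u,int(g[r-2:r+3,u].mean())) for u in range(198,282,2)])
for c in (225,240,255): print('col',c,[(v,int(g[v,c-2:c+3].mean())) for v in range(90,175,3)])
print('plate ctr',ray(p,(235.6,163),.07),'left',ray(p,(134/1.42+100,234/1.42),.07),'right',ray(p,(251/1.42+100,229/1.42),.07))
print('plaster near',ray(p,(155/1.42+100,139/1.42),.067),ray(p,(233/1.42+100,142/1.42),.067))
h=cv2.cvtColor(im,cv2.COLOR_BGR2HSV)
```

```text
112 [(198, 184), (200, 174), (202, 173), (204, 178), (206, 175), (208, 85), (210, 151), (212, 178), (214, 183), (216, 185), (218, 185), (220, 183), (222, 183), (224, 184), (226, 166), (228, 140), (230, 145), (232, 175), (234, 183), (236, 185), (238, 184), (240, 185), (242, 185), (244, 185), (246, 183), (248, 142), (250, 148), (252, 182), (254, 183), (256, 181), (258, 179), (260, 178), (262, 178), (264, 177), (266, 120), (268, 165), (270, 170), (272, 168), (274, 142), (276, 174), (278, 174), (280, 174)]
120 [(198, 185), (200, 184), (202, 169), (204, 178), (206, 181), (208, 115), (210, 133), (212, 181), (214, 183), (216, 185), (218, 184), (220, 183), (222, 183), (224, 185), (226, 172), (228, 140), (230, 153), (232, 175), (234, 179), (236, 185), (238, 184), (240, 185), (242, 185), (244, 185), (246, 184), (248, 162), (250, 144), (252, 183), (254, 185), (256, 185), (258, 185), (260, 185), (262, 185), (264, 185), (266, 166), (268, 175), (270, 178), (272, 173), (274, 138), (276, 174), (278, 178), (280, 184)]
128 [(198, 163), (200, 182), (202, 164), (204, 178), (206, 182), (208, 140), (210, 
[... 935 characters left out ...]
 (129, 185), (132, 184), (135, 185), (138, 159), (141, 124), (144, 124), (147, 124), (150, 106), (153, 106), (156, 44), (159, 42), (162, 57), (165, 78), (168, 68), (171, 107), (174, 111)]
col 255 [(90, 173), (93, 175), (96, 182), (99, 121), (102, 176), (105, 177), (108, 178), (111, 180), (114, 185), (117, 185), (120, 185), (123, 185), (126, 185), (129, 185), (132, 185), (135, 185), (138, 185), (141, 185), (144, 150), (147, 123), (150, 124), (153, 108), (156, 102), (159, 43), (162, 54), (165, 79), (168, 68), (171, 106), (174, 110)]
plate ctr [ 0.4772 -0.3318  0.07  ] left [ 0.4299 -0.3298  0.07  ] right [ 0.5243 -0.3339  0.07  ]
plaster near [ 0.4567 -0.2596  0.067 ] [ 0.5161 -0.2668  0.067 ]
```

Run:
```python
from h import *
p=pickle.load(open('pics/w17.pkl','rb'))
for r,a,b in [(112,229,249.0),(120,229,249.2),(128,229.2,249)]: print('slot',r,ray(p,((a+b)/2,r),.024),ray(p,(a,r),.024)[0]-ray(p,(b,r),.024)[0])
for v,z in [(149.5,.026),(155,.07),(157.5,.07)]: print('grey inner',v,ray(p,(239,v),z))
```

```text
slot 112 [ 0.4825 -0.2759  0.024 ] -0.02453505649975246
slot 120 [ 0.4815 -0.2853  0.024 ] -0.024955826624644184
slot 128 [ 0.4804 -0.2949  0.024 ] -0.024636072803046194
grey inner 149.5 [ 0.4774 -0.321   0.026 ]
grey inner 155 [ 0.4821 -0.3232  0.07  ]
grey inner 157.5 [ 0.4818 -0.326   0.07  ]
```

Emit:
carry_out([
  [[0,0,0],[0,0,-30],-1],
  [[0,0,0],[0,0,-70],-1],
  [[0,0,0],[0,0,-106],-1],
  [[0,0,-8],[0,0,-106],-1],
  [[0,0,-16],[0,0,-106],-1],
  [[0,0,-24],[0,0,-106],-1],
  [[0,0,-32],[0,0,-106],-1],
  [[0,0,-40],[0,0,-106],-1],
  [[0,0,-48],[0,0,-106],-1],
  [[0,0,-50.5],[0,0,-106],-1],
])

```text
time: 28.6
eef_pos: [0.5142, -0.4136, 0.2006]
tcp_rot: [[0.093, 0.996, -0.001], [0.996, -0.093, 0.001], [0.001, -0.001, -1.0]]
ft_force: [-0.7, 0.3, -2.4]
finger_gap: 0.175
finger_force: 94.3
```

Run:
```python
from h import *
s=state();shift((.4808,-.292,.18),84.5,s)
```

```text
t28.6 [ 0.5142 -0.4136  0.2006] yaw_x 84.67 zax [-0.0009  0.0007 -1.    ] gap0.175 F [-0.6799  0.3196 -2.3554]
shift [117.9998 -44.5011  20.6859] turn [-0.0575 -0.0356  0.1663]
```

Emit:
carry_out([
  [[0,0,0],[30,-11,10],-1],
  [[0,0,0],[65,-24,20],-1],
  [[0,0,0],[100,-38,20],-1],
  [[0,0,0],[118,-44.5,20],-1],
  [[0,0,0],[118,-44.5,20],-1],
  [[0,0,0],[118,-44.5,20],-1],
  [[0,0,0],[118,-44.5,20],-1],
])

```text
time: 29.3
eef_pos: [0.4817, -0.2936, 0.1812]
tcp_rot: [[0.098, 0.995, 0.0], [0.995, -0.098, -0.001], [-0.001, 0.0, -1.0]]
ft_force: [0.3, -0.4, -2.6]
finger_gap: 0.173
finger_force: 91.7
```

Run:
```python
from h import *
s,p,im=snap('w19');shift((.4808,-.292,.1055),84.5,s)
h=cv2.cvtColor(im,cv2.COLOR_BGR2HSV)
m=((h[...,0]>5)&(h[...,0]<22)&(h[...,1]>120)&(h[...,2]>40)).astype(np.uint8)
k,l,st,ce=cv2.connectedComponentsWithStats(m)
print([(list(map(int,st[i])),ce[i]) for i in range(1,k) if st[i,4]>200])
g=cv2.cvtColor(im,cv2.COLOR_BGR2GRAY).astype(int)
# floor strip between plaster and stud
for r in (170,185,200): print(r,g[r,210:345:3])
print([(v,int(g[v,262:272].mean())) for v in range(100,240,4)])
```

```text
t29.3 [ 0.4817 -0.2936  0.1812] yaw_x 84.38 zax [ 0.0002 -0.0009 -1.    ] gap0.173 F [ 0.2845 -0.4364 -2.6043]
shift [ 1.5367 -1.0719 75.6651] turn [ 0.0178  0.0497 -0.1195]
[([236, 36, 30, 136, 3086], array([251.2181,  97.6355])), ([256, 217, 41, 140, 4425], array([275.9234, 282.3403]))]
170 [136 136 137 137 136 123 125 127  78 117 117  71  70  70  70  71  70  71
  71 112 126 126 127 127 189 196 196 196 196 195 196 196 196 196 196 166
 176 177 188 189 189 189 189 189 189]
185 [137 137 136 137 137 131 125 126  95 122 131 136 134 134 133 136 117 109
 116 132 115 115 115 116 113 116 100 169 133 186 184 178 184 180  96 167
 175 174 188 189 189 189 189 190 190]
200 [137 137 137 137 137 129 126 125 105 105 129 134 134 132 131  91  70  47
  13  13  15  13  16  15  13  17  18  39  70 110 113 111 114 114  83 108
 107 120 199 199 200 199 200 200 200]
[(100, 168), (104, 167), (108, 167), (112, 166), (116, 166), (120, 165), (124, 164), (128, 164), (132, 164), (136, 164), (140, 163), (144, 162), (148, 162), (152, 161), (156, 161), (160, 151), (164, 111), (168, 104), (172, 113), (176, 119), (180, 119), (184, 119), (188, 72), (192, 91), (196, 72), (200, 16), (204, 14), (208, 13), (212, 16), (216, 21), (220, 56), (224, 59), (228, 59), (232, 59), (236, 63)]
```

Run:
```python
from h import *
im=cv2.imread('pics/w19.png');g=cv2.cvtColor(im,cv2.COLOR_BGR2GRAY).astype(int)
for r in (174,178,182,186): print(r,'L',g[r,226:242],'slotL',g[r,252:268],'slotR',g[r,282:300],'R',g[r,306:320])
cv2.imwrite('pics/w19b.png',cv2.resize(im[140:240,190:360],None,fx=4.5,fy=4.5,interpolation=cv2.INTER_CUBIC))
```

```text
174 L [125 126 125 125 126 127 123 102  78  89 109 117 124 131 132 132] slotL [116 116 117 118 118 112 101  95  98 105 113 115 115 116 116 116] slotR [176 162 123 118 126 137 141 145 164 185 187 187 186 185 185 185 185 185] R [187 187 185 185 184 165 111  78 101 148 175 177 176 175]
178 L [122 126 125 125 125 128 124 106  81  83 103 116 117 123 131 134] slotL [117 117 118 119 120 113  98  94  97 102 111 116 118 125 133 127] slotR [115 115 116 118 127 139 142 147 167 188 191 188 187 187 188 187 187 187] R [189 188 187 183 164 123 102  83 122 163 177 177 174 175]
182 L [121 126 126 125 125 126 125 111  88  83 103 123 133 132 132 133] slotL [133 135 135 136 137 131 116 104 103 108 113 116 116 117 124 132] slotR [114 114 115 116 110 101 120 145 167 188 190 188 187 187 187 186 186 186] R [189 187 186 185 166 119  95  87 127 165 177 176 175 175]
186 L [124 126 126 124 125 126 125 117  96  81  98 121 133 132 131 132] slotL [133 134 134 136 136 131 117 104 104 108 112 115 114 115 123 130] slotR [112 113 114 115 108  97  99 126 160 163 125 117 120 150 179 182 181 179] R [132 130 129 129 124 111  95  95 135 167 177 176 174 175]
```

View pics/w19b.png

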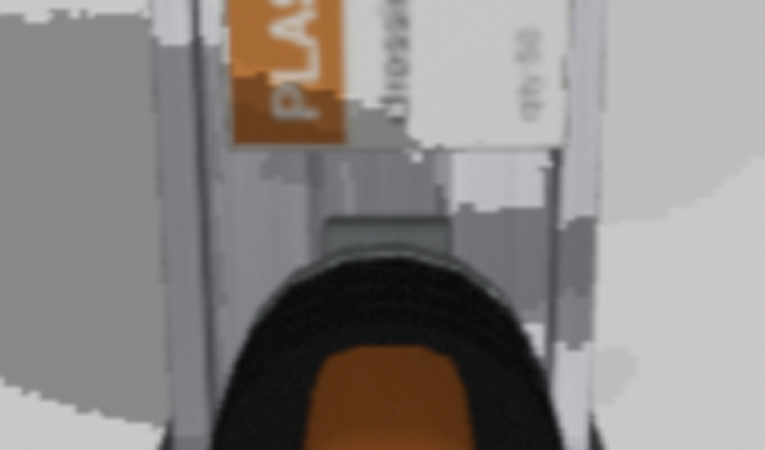

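The held stud's T-head is visible at view (387,230), at image centre, while the slot centre lies about 2 px to the left. I'll correct by about -1.8 mm, lower, and watch the force.

Emit:
carry_out([
  [[0,0,0],[1.5,-1.8,20],-1],
  [[0,0,0],[1.5,-1.8,40],-1],
  [[0,0,0],[1.5,-1.8,50],-1],
  [[0,0,0],[1.5,-1.8,50],-1],
  [[0,0,0],[1.5,-1.8,55],-1],
  [[0,0,0],[1.5,-1.8,60],-1],
  [[0,0,0],[1.5,-1.8,65],-1],
  [[0,0,0],[1.5,-1.8,69],-1],
  [[0,0,0],[1.5,-1.8,69],-1],
])

```text
time: 30.25
eef_pos: [0.4797, -0.2902, 0.1116]
tcp_rot: [[0.096, 0.995, -0.001], [0.995, -0.096, 0.0], [0.0, -0.001, -1.0]]
ft_force: [-0.7, 0.0, -2.2]
finger_gap: 0.175
finger_force: 91.7
```

Emit:
carry_out([
  [[0,0,0],[0,0,2],-1],
  [[0,0,0],[0,0,4],-1],
  [[0,0,0],[0,0,5.5],-1],
  [[0,0,0],[0,0,5.5],-1],
  [[0,0,0],[0,0,5.5],-1],
])

```text
time: 30.75
eef_pos: [0.4801, -0.2904, 0.1067]
tcp_rot: [[0.096, 0.995, 0.0], [0.995, -0.096, -0.0], [-0.0, 0.0, -1.0]]
ft_force: [0.5, -0.1, -2.0]
finger_gap: 0.176
finger_force: 91.7
```

Emit:
carry_out([
  [[0,0,0],[0,0,1.5],-1],
  [[0,0,0],[2,0,1.5],-1],
  [[0,0,0],[4,0,1.5],-1],
  [[0,0,0],[6,0,1.5],-1],
  [[0,0,0],[8,0,1.5],-1],
  [[0,0,0],[10,0,1.5],-1],
  [[0,0,0],[12,0,1.5],-1],
  [[0,0,0],[14,0,1.5],-1],
  [[0,0,0],[16,0,1.5],-1],
  [[0,0,0],[16,0,1.5],-1],
])

```text
time: 31.75
eef_pos: [0.4823, -0.2752, 0.1059]
tcp_rot: [[0.096, 0.995, 0.001], [0.995, -0.096, -0.002], [-0.002, 0.002, -1.0]]
ft_force: [-0.4, -3.3, 6.2]
finger_gap: 0.174
finger_force: 93.5
```

Emit:
carry_out([
  [[0,0,0],[1,0,0],-1],
  [[0,0,0],[2,0,0],-1],
  [[0,0,0],[3,0,0],-1],
  [[0,0,0],[4,0,0],-1],
  [[0,0,0],[4,0,0],-1],
])

```text
time: 32.25
eef_pos: [0.4825, -0.2717, 0.1059]
tcp_rot: [[0.096, 0.995, 0.001], [0.995, -0.096, -0.002], [-0.002, 0.002, -1.0]]
ft_force: [0.0, -4.2, 5.2]
finger_gap: 0.177
finger_force: 93.5
```

Emit:
carry_out([
  [[0,0,0],[1,0,-0.5],-1],
  [[0,0,0],[2,0,-0.5],-1],
  [[0,0,0],[3,0,-0.5],-1],
  [[0,0,0],[4,0,-0.5],-1],
  [[0,0,0],[4,0,-0.5],-1],
])

```text
time: 32.75
eef_pos: [0.4825, -0.267, 0.1059]
tcp_rot: [[0.096, 0.995, 0.0], [0.995, -0.096, -0.001], [-0.001, 0.0, -1.0]]
ft_force: [-0.8, -4.3, 5.5]
finger_gap: 0.178
finger_force: 93.3
```

Emit:
carry_out([
  [[0,0,0],[1,0,0],-1],
  [[0,0,0],[2,0,0],-1],
  [[0,0,0],[2,0,0],-1],
])

```text
time: 33.05
eef_pos: [0.4825, -0.2667, 0.1059]
tcp_rot: [[0.097, 0.995, 0.001], [0.995, -0.097, -0.003], [-0.003, 0.001, -1.0]]
ft_force: [0.4, -7.9, 3.6]
finger_gap: 0.177
finger_force: 93.1
```

Emit:
carry_out([
  [[0,0,0],[1,0,0],-1],
  [[0,0,0],[2,0,0],-1],
  [[0,0,0],[3,0,0],-1],
  [[0,0,0],[3,0,0],-1],
])

```text
time: 33.45
eef_pos: [0.4825, -0.2663, 0.106]
tcp_rot: [[0.098, 0.995, 0.001], [0.995, -0.098, -0.007], [-0.007, 0.001, -1.0]]
ft_force: [0.7, -11.8, 2.1]
finger_gap: 0.178
finger_force: 92.9
```

Run:
```python
from h import *
s,p,im=snap('w20');g=cv2.cvtColor(im,cv2.COLOR_BGR2GRAY).astype(int)
top=robot.get_image('top');cv2.imwrite('pics/top2.png',top)
print(s['q'],s['moment'])
```

```text
t33.5 [ 0.4825 -0.2663  0.106 ] yaw_x 84.38 zax [ 0.0008 -0.0067 -1.    ] gap0.178 F [  0.6989 -11.8326   2.1019]
[ 48.7278  23.2855 -30.2251 109.1838  15.2326  51.2395   5.3133] [-3.246   0.007   0.0066]
```

Emit:
carry_out([
  [[0,0,0],[-3,0,0],-1],
  [[0,0,0],[-3,0,0],-1],
  [[0,0,7.5],[-3,0,0],-1],
  [[0,0,15],[-3,0,0],-1],
  [[0,0,22.5],[-3,0,0],-1],
  [[0,0,30],[-3,0,0],-1],
  [[0,0,37.5],[-3,0,0],-1],
  [[0,0,45],[-3,0,0],-1],
  [[0,0,45],[-3,0,0],-1],
])

```text
time: 34.45
eef_pos: [0.4813, -0.2667, 0.1058]
tcp_rot: [[0.774, 0.633, -0.002], [0.633, -0.774, -0.003], [-0.004, 0.001, -1.0]]
ft_force: [-2.7, -7.6, 5.9]
finger_gap: 0.178
finger_force: 93.5
```

Emit:
carry_out([
  [[0,0,7.5],[0,0,0],-1],
  [[0,0,15],[0,0,0],-1],
  [[0,0,22.5],[0,0,0],-1],
  [[0,0,30],[0,0,0],-1],
  [[0,0,37.5],[0,0,0],-1],
  [[0,0,45],[0,0,0],-1],
  [[0,0,45],[0,0,0],-1],
  [[0,0,45],[0,0,0],-1],
])

```text
time: 35.25
eef_pos: [0.4809, -0.267, 0.106]
tcp_rot: [[0.995, -0.098, -0.003], [-0.098, -0.995, -0.003], [-0.002, 0.003, -1.0]]
ft_force: [-2.8, -7.9, 6.4]
finger_gap: 0.176
finger_force: 93.5
```

Run:
```python
from h import *
s=state();print(s['moment'],s['finger_force'])
```

```text
t35.2 [ 0.4809 -0.267   0.106 ] yaw_x -5.62 zax [-0.0025 -0.0032 -1.    ] gap0.176 F [-2.7615 -7.8748  6.4297]
[-2.0604  0.9815 -0.0278] 93.54013437769026
```

Emit:
carry_out([
  [[0,0,0],[0,1,0],-1],
  [[0,0,0],[0,2,0],-1],
  [[0,0,0],[0,3,0],-1],
  [[0,0,0],[0,3,0],-1],
])

```text
time: 35.65
eef_pos: [0.481, -0.2674, 0.1059]
tcp_rot: [[0.995, -0.097, -0.003], [-0.097, -0.995, 0.001], [-0.003, -0.0, -1.0]]
ft_force: [-2.6, -3.1, 8.8]
finger_gap: 0.175
finger_force: 94.0
```

Emit:
carry_out([
  [[0,0,0],[0,0,0],-0.4],
  [[0,0,0],[0,0,0],0],
  [[0,0,0],[0,0,0],0.4],
  [[0,0,0],[0,0,0],0.4],
  [[0,0,0],[0,0,0],0.4],
  [[0,0,0],[0,0,-15],0.4],
  [[0,0,0],[0,0,-40],0.4],
  [[0,0,0],[0,0,-80],0.4],
  [[0,0,0],[0,0,-120],0.4],
  [[0,0,0],[0,0,-120],0.4],
])

```text
time: 36.65
eef_pos: [0.4857, -0.2687, 0.2314]
tcp_rot: [[0.995, -0.096, 0.01], [-0.096, -0.995, -0.005], [0.01, 0.004, -1.0]]
ft_force: [1.6, -0.4, 0.3]
finger_gap: 0.7
finger_force: 0.0
```

Run:
```python
from h import *
s=state();shift((.53,-.20,.33),85,s)
```

```text
t36.6 [ 0.4857 -0.2687  0.2314] yaw_x -5.53 zax [ 0.01   -0.0047 -0.9999] gap0.700 F [ 1.5739 -0.3555  0.3241]
shift [ 38.4811 -72.2539 -98.4413] turn [  0.6368  -0.297  -90.5256]
```

Emit:
carry_out([
  [[0,0,-8],[10,-20,-30],0.4],
  [[0,0,-16],[20,-50,-60],0.4],
  [[0,0,-24],[30,-72,-98],0.4],
  [[0,0,-32],[38,-72,-98],0.4],
  [[0,0,-40],[38,-72,-98],0.4],
  [[0,0,-48],[38,-72,-98],0.4],
  [[0,0,-56],[38,-72,-98],0.4],
  [[0,0,-64],[38,-72,-98],0.4],
  [[0,0,-72],[38,-72,-98],0.4],
  [[0,0,-80],[38,-72,-98],0.4],
])

```text
time: 37.65
eef_pos: [0.5267, -0.1991, 0.3226]
tcp_rot: [[0.262, 0.965, -0.002], [0.965, -0.262, 0.001], [0.0, -0.002, -1.0]]
ft_force: [0.2, 0.0, 0.3]
finger_gap: 0.697
finger_force: 0.0
```

Emit:
carry_out([
  [[0,0,-8],[0,0,0],0.4],
  [[0,0,-10],[0,0,0],0.4],
  [[0,0,-10],[0,0,0],0.4],
  [[0,0,-10],[0,0,0],0.4],
])

```text
time: 38.05
eef_pos: [0.5268, -0.1993, 0.323]
tcp_rot: [[0.097, 0.995, -0.001], [0.995, -0.097, 0.001], [0.0, -0.001, -1.0]]
ft_force: [-0.4, 0.1, 0.1]
finger_gap: 0.702
finger_force: 0.0
```

Run:
```python
from h import *
s,p,im=snap('w21');h=cv2.cvtColor(im,cv2.COLOR_BGR2HSV);hd=np.array([np.cos(np.radians(84.5)),np.sin(np.radians(84.5))])
def comp(a,b,z,name):
    m=((h[...,0]>a)&(h[...,0]<b)&(h[...,1]>100)&(h[...,2]>50)).astype(np.uint8);k,l,st,ce=cv2.connectedComponentsWithStats(m)
    for i in range(1,k):
        if st[i,4]<250: continue
        r=cv2.minAreaRect(max(cv2.findContours((l==i).astype(np.uint8),0,2)[0],key=len));b4=np.array([ray(p,q,z)[:2] for q in cv2.boxPoints(r)])
        along=b4@hd;e=[b4[1]-b4[0],b4[2]-b4[1]];d=max(e,key=np.linalg.norm)
        print(name,st[i],'c',b4.mean(0),'along %.4f..%.4f'%(along.min(),along.max()),'long dir %.1f'%np.degrees(np.arctan2(d[1],d[0])),'size',np.linalg.norm(e,axis=1))
comp(90,107,.072,'lancet');comp(5,22,.067,'orange@plaster');comp(5,22,.122,'orange@wing');comp(107,130,.07,'blue')
B=np.array([.5207,.120])@hd;print('blue inner along',B,'plaster end expected',B-.364)
rolls(im,p,(180,300,0,200))
```

```text
t38.0 [ 0.5268 -0.1993  0.323 ] yaw_x 84.44 zax [-0.001   0.0005 -1.    ] gap0.702 F [-0.3753  0.1174  0.0777]
lancet [ 224   54   19   83 1046] c [ 0.4878 -0.1   ] along -0.0972..-0.0084 long dir -95.2 size [0.0179 0.0882]
orange@plaster [ 225  140   19   75 1043] c [ 0.4758 -0.1946] along -0.1955..-0.1007 long dir -94.4 size [0.0187 0.0938]
orange@plaster [217 236  51  20 874] c [ 0.4734 -0.2851] along -0.2520..-0.2248 long dir -5.5 size [0.0657 0.0272]
orange@wing [ 225  140   19   75 1043] c [ 0.4841 -0.1848] along -0.1783..-0.0969 long dir -94.4 size [0.016  0.0805]
orange@wing [217 236  51  20 874] c [ 0.482  -0.2625] along -0.2268..-0.2034 long dir -5.5 size [0.0564 0.0234]
blue [ 432  178   86   45 1527] c [ 0.7739 -0.2516] along -0.2092..-0.1440 long dir -26.4 size [0.0226 0.1172]
blue inner along 0.16935442714134213 plaster end expected -0.19464557285865786
[ 212    0   61   55 2312] axis [ 0.504  -0.0213  0.029 ] rims x,dir [ 0.4729 86.3341  0.539  84.2323]
```

Run:
```python
from h import *
im=cv2.imread('pics/w21.png');p=pickle.load(open('pics/w21.pkl','rb'));g=cv2.cvtColor(im,cv2.COLOR_BGR2GRAY).astype(int)
for u in (232,238,244,250): print(u,[(v,int(g[v,u])) for v in range(206,238,1)])
for v in (214,216,218,220): print(v,ray(p,(243,v),.067)[:2]@np.array([.0958,.9954]))
```

```text
232 [(206, 75), (207, 76), (208, 76), (209, 76), (210, 75), (211, 76), (212, 75), (213, 83), (214, 123), (215, 161), (216, 131), (217, 120), (218, 102), (219, 82), (220, 53), (221, 39), (222, 29), (223, 27), (224, 28), (225, 29), (226, 29), (227, 22), (228, 17), (229, 16), (230, 18), (231, 18), (232, 16), (233, 19), (234, 16), (235, 29), (236, 51), (237, 53)]
238 [(206, 111), (207, 95), (208, 93), (209, 97), (210, 108), (211, 113), (212, 87), (213, 76), (214, 90), (215, 140), (216, 66), (217, 18), (218, 24), (219, 28), (220, 31), (221, 32), (222, 32), (223, 30), (224, 30), (225, 31), (226, 29), (227, 28), (228, 21), (229, 23), (230, 32), (231, 40), (232, 42), (233, 49), (234, 62), (235, 88), (236, 61), (237, 52)]
244 [(206, 117), (207, 117), (208, 115), (209, 115), (210, 113), (211, 112), (212, 111), (213, 110), (214, 107), (215, 86), (216, 39), (217, 30), (218, 31), (219, 33), (220, 31), (221, 32), (222, 30), (223, 28), (224, 29), (225, 36), (226, 56), (227, 60), (228, 59), (229, 61), (230, 61), (231, 59), (232, 67), (233, 105), (234, 135), (235, 89), (236, 58), (237, 55)]
250 [(206, 103), (207, 98), (208, 110), (209, 82), (210, 104), (211, 108), (212, 123), (213, 133), (214, 133), (215, 130), (216, 56), (217, 31), (218, 30), (219, 32), (220, 32), (221, 34), (222, 33), (223, 29), (224, 30), (225, 32), (226, 40), (227, 57), (228, 59), (229, 58), (230, 57), (231, 58), (232, 58), (233, 59), (234, 64), (235, 85), (236, 62), (237, 55)]
214 -0.1945577082932617
216 -0.19725470709884643
218 -0.19996219391790795
220 -0.202680230047872
```

```bash
python3 -c "
from rig import robot
print(robot.close_job())"
```

```text
the job is handed in; nothing more can be done
None
```

The job is handed in: all five pieces are in the carrier in one row, closed up against the blue plate, and the stud touches the plaster carton, quarter-turned to lock and released; the final check was on image measurements only, and I did not pull-test the lock.

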